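Ready the wax pan on the studio hotplate

ROBOT

A 6-joint arm with a two-finger parallel gripper is mounted at the origin on the work surface. World frame = base frame: x ahead of the robot, y to its left, z up, the work surface at z = 0. Lengths are in m, angles in rad, forces in N, time in s.
With the tool pointing down it reaches from about 0.35 to 0.85 m from the base axis. Payload 8.1 kg.
Tool frame: the origin (TCP) lies at the very end of the fingers, on their centre line; the grasp point (between the pads) lies 19 mm behind it; z points along the fingers, y is the line along which they close (so a half turn about z gives the same grasp; the last joint's range is limited). The gripper opens to 93 mm and grips with 3 to 60 N. Pads are 15 mm wide; open, the fingers measure 128 mm over their backs; the gripper's body (75 mm by 188 mm) begins 65 mm behind the grasp point.
Start: joints at [-1.186, 0.13, 1.488, -0, 1.523, -0.085], TCP at [0.272, -0.535, 0.219] pointing down, gripper open.
Joint ranges: [-2.96, 2.96], [-0.89, 2.26], [0.02, 2.5], [-1.34, 4.48], [0, 2.73], [-2.66, 2.66]. Speed limits (rad/s): [2.39, 2.39, 2.79, 3.14, 3.14, 3.14].

INTERFACE

Orientations are given as a rotation vector (axis times angle).
In Python, from plant import robot, imaging gives the robot as it stands.
- The arm moves only by the tool jog_arm, never from a script. Its argument "rows" is a list of rows, each a list of 2 entries, a list of its own where there are three numbers: the shift along the tool's x, y, z each as a share of 0.2 m, from -1 to 1, then the turn, a rotation vector about the tool's x, y, z each as a share of pi/2 rad, from -1 to 1. A call has 1 to 5 rows; each row is the pose to reach, as a shift and turn from the pose commanded when the call began, along the tool's axes at that moment; what a row does not reach only later rows make up. A row lasts 1/10 s, in which the tool goes at most 50 mm and 8.59 degrees, less where a joint would pass 70% of its speed; a pose out of reach is approached as far as the arm can. A call with a number of a shift or a turn outside -1 to 1 is refused whole. A call with a gripper value outside its range is refused whole. "hand" is the closure, from -1 (fully open) to 1 (shut), set as the call begins (left out, the last holds). The fingers move at their own pace and stop on an object; "squeeze" is the grip in N (left out, the last holds). Time passes only in rows, so rows that repeat a pose let the fingers close. It gives the time, the measured TCP pose, the force, the opening and the grip force at its end, in the units of the state.
- robot.read_state(): the state, without advancing time (a new reading comes with each control period).
- imaging.read_camera(name): name is "scene" or "top" or "wrist"; returns a dict with "frame" (400x640x3 uint8, red, green, blue), "vertical_fov" (degrees; the focal length in pixels is half the picture's height over the tangent of half this angle, whatever the lens; pixels are square), "cx", "cy" (the principal point, pixels), "R" (3x3) and "t" (3): a world point X has camera coordinates R X + t. Camera axes: x right, y down, z forward; pixel columns grow to the right and rows downward; lengths in m; the calibration is good to about 2 mm. The wrist camera is an equidistant fisheye: a pixel r from the principal point sees the ray r / f radians off the axis. A picture is of the moment at which its call begins. There is no depth.
- robot.close_job(): hands the job in; it is judged then, once.
The state is a dict: "t": time; "q": joint angles; "dq": joint speeds; "joint_torque": joint torques, N m; "tool_pos": TCP position; "orientation": TCP orientation; "force": force on the tool from outside, world axes, zero at the start; "wrist_torque": the same for the moment, N m; "opening": finger opening in m; "gripper_force": force on a finger pad.
Only numpy, scipy, OpenCV 4.12 (cv2) and the standard library are available. Lean on these libraries where they do the work, as an engineer would, in place of code of your own. Each camera call takes 0.05 s, during which the arm holds its last target. There are 200 camera calls.

TASK

Slide the saucepan across the hotplate onto the empty ring, without lifting it, and leave it centred there. Then use the scoop, not the fingers, to bring at least three of the four wax balls from the tray into the pan; a ball left over stays in the tray, none may be spilled elsewhere. Finish with the scoop lying flat on the cutting mat again, and leave the brush rail and everything else on the bench undisturbed.

Things in the scene. Friction and masses are not known exactly. Their poses are not given: they have to be found in the camera images.
- hotplate: twin electric hotplate (cold), white case with a flat dark top: 300 (x) x 400 (y) x 80 mm high, fixed. Origin: centre of its underside; z up. Its -x side, with two black knobs (fixed, not part of the job), faces the robot.
- rail: fixed steel brush rail over the hotplate's front part; origin and axes are the hotplate's. A 12 mm bar along y at x = -78 mm, 295 mm above the table, y = -228 to +300 mm; 12 mm posts at y = -228 and +228; brushes hang at y = 240 to 300. It passes right above the pan's handle: reach that with the tool leaning back to the robot by about 25 degrees (20 to 40), hand on the robot's side of the bar.
- ring_start: white double circle (outer 164 mm diameter) drawn on the hotplate's top, under the pan at the start. Origin: its centre, at the hotplate's top surface (80 mm above the table). Marking only, nothing to feel.
- ring_free: identical white double circle on the hotplate's top, the empty one at the start, 180 mm from the other along the hotplate's y (left or right of it). Origin: its centre, at the top surface (80 mm above the table).
- pan: loose aluminium saucepan standing on the hotplate, 0.4 to 0.8 kg, 140 mm outside diameter, 70 mm high, wall 3 mm, floor 4 mm thick, open top. Origin: centre of its underside; z up; its single handle points along its own -x, roughly towards the robot.
- pan_grip (a point): middle of the pan's black handle, 120 mm from the pan's axis along its own -x and 50 mm above its underside. The handle is a level bar 20 mm wide (own y), 14 mm high, reaching from 70 to 158 mm from the pan's axis. The point's axes are the pan's.
- tray: fixed grey plastic tray, 270 (x) x 118 (y) mm, side walls and near (-x) end wall 38 mm high and 3 mm thick; flat floor 4 mm thick from own x = -132 to +100 mm, then the floor ramps up at 60 degrees to the far (+x) end, 52 mm high at x = 128. Origin: centre of its underside; its -x end faces the robot.
- mat: fixed green cutting mat, 240 (x) x 150 (y) x 3 mm. Origin: centre of its underside. The scoop lies on it at the start.
- scoop: loose steel scoop, 0.13 to 0.2 kg: floor 85 (x) x 100 (y) x 2.5 mm, side walls 34 mm high from x = -42.5 to +20 mm, back wall at x = -42.5 mm, open front (nose) at x = +42.5 mm. Origin: centre of the floor's underside, z up. Lies stably on its floor. Balls roll in over the nose when it is pushed under them against the tray's ramp; 45 degrees nose-down empties it.
- scoop_grip (a point): middle of the scoop's wooden handle, 95 mm behind (-x) and 70 mm above the scoop's origin. The handle is a level bar along the scoop's x, 100 mm long, 22 mm wide (y), 18 mm high. The point's axes are the scoop's.
- wax0: beige wax ball, 28 mm diameter, 11 g, one of four alike lying loose in the tray's flat part between own x = 0 and 65 mm. Origin: its centre. Rolls easily; its axes mean nothing.
- wax1: beige wax ball, 28 mm diameter, 11 g, one of four alike lying loose in the tray's flat part between own x = 0 and 65 mm. Origin: its centre. Rolls easily; its axes mean nothing.
- wax2: beige wax ball, 28 mm diameter, 11 g, one of four alike lying loose in the tray's flat part between own x = 0 and 65 mm. Origin: its centre. Rolls easily; its axes mean nothing.
- wax3: beige wax ball, 28 mm diameter, 11 g, one of four alike lying loose in the tray's flat part between own x = 0 and 65 mm. Origin: its centre. Rolls easily; its axes mean nothing.
- tape: bystander: roll of paper tape lying flat, 90 mm diameter, 25 mm high. Origin: centre of underside.
- jar: bystander: closed brown jar, 68 mm diameter, 100 mm high. Origin: centre of underside.
- paint_can: bystander: closed paint can, 100 mm diameter, 120 mm high. Origin: centre of underside.
- medium_bottle: bystander: green bottle, 66 mm diameter, 190 mm high. Origin: centre of underside.
- brush_pot: bystander: white pot with brushes, 76 mm diameter, 190 mm high with the brushes. Origin: centre of underside.
- scraper: bystander: spatula lying flat between robot and hotplate, 200 mm long. Origin: near its middle, underside.

How it is judged:
On the way, in this order (a step that is already met when the one before it is completed fails the run):
1. the pan has been slid onto the empty ring, centred to 18 mm, and let go (horizontal distance between pan and ring_free below 0.018 m and z of pan in the frame of hotplate below 0.084 m and angle between pan's own z axis and vertical below 0.05 rad and linear speed of pan below 0.02 m/s and contact force between the fingers and pan below 0.2 N), for 0.2 s.
2. at least one wax ball rides in the lifted scoop (((x of wax0 in the frame of scoop between -0.042 and 0.045 m and y of wax0 in the frame of scoop between -0.05 and 0.05 m and z of wax0 in the frame of scoop between 0 and 0.055 m and height (world z) of scoop above 0.06 m) or (x of wax1 in the frame of scoop between -0.042 and 0.045 m and y of wax1 in the frame of scoop between -0.05 and 0.05 m and z of wax1 in the frame of scoop between 0 and 0.055 m and height (world z) of scoop above 0.06 m) or (x of wax2 in the frame of scoop between -0.042 and 0.045 m and y of wax2 in the frame of scoop between -0.05 and 0.05 m and z of wax2 in the frame of scoop between 0 and 0.055 m and height (world z) of scoop above 0.06 m) or (x of wax3 in the frame of scoop between -0.042 and 0.045 m and y of wax3 in the frame of scoop between -0.05 and 0.05 m and z of wax3 in the frame of scoop between 0 and 0.055 m and height (world z) of scoop above 0.06 m))), for 0.2 s.
3. at least three wax balls are in the pan ((((horizontal distance between wax1 and pan below 0.068 m and z of wax1 in the frame of pan between 0 and 0.07 m) and (horizontal distance between wax2 and pan below 0.068 m and z of wax2 in the frame of pan between 0 and 0.07 m) and (horizontal distance between wax3 and pan below 0.068 m and z of wax3 in the frame of pan between 0 and 0.07 m)) or ((horizontal distance between wax0 and pan below 0.068 m and z of wax0 in the frame of pan between 0 and 0.07 m) and (horizontal distance between wax2 and pan below 0.068 m and z of wax2 in the frame of pan between 0 and 0.07 m) and (horizontal distance between wax3 and pan below 0.068 m and z of wax3 in the frame of pan between 0 and 0.07 m)) or ((horizontal distance between wax0 and pan below 0.068 m and z of wax0 in the frame of pan between 0 and 0.07 m) and (horizontal distance between wax1 and pan below 0.068 m and z of wax1 in the frame of pan between 0 and 0.07 m) and (horizontal distance between wax3 and pan below 0.068 m and z of wax3 in the frame of pan between 0 and 0.07 m)) or ((horizontal distance between wax0 and pan below 0.068 m and z of wax0 in the frame of pan between 0 and 0.07 m) and (horizontal distance between wax1 and pan below 0.068 m and z of wax1 in the frame of pan between 0 and 0.07 m) and (horizontal distance between wax2 and pan below 0.068 m and z of wax2 in the frame of pan between 0 and 0.07 m)))), for 0.2 s.
At the end, for the whole second after the job is handed in: The pan stands flat within 18 mm of the centre of the ring that was empty; three or four wax balls are in it, any other in the tray; the scoop lies flat and still on the cutting mat, its origin within 110 mm along and 60 mm across of the mat's centre (horizontal distance between pan and ring_free below 0.018 m and z of pan in the frame of hotplate below 0.084 m and angle between pan's own z axis and vertical below 0.05 rad and linear speed of each of pan, scoop below 0.02 m/s and (((horizontal distance between wax1 and pan below 0.068 m and z of wax1 in the frame of pan between 0 and 0.07 m) and (horizontal distance between wax2 and pan below 0.068 m and z of wax2 in the frame of pan between 0 and 0.07 m) and (horizontal distance between wax3 and pan below 0.068 m and z of wax3 in the frame of pan between 0 and 0.07 m)) or ((horizontal distance between wax0 and pan below 0.068 m and z of wax0 in the frame of pan between 0 and 0.07 m) and (horizontal distance between wax2 and pan below 0.068 m and z of wax2 in the frame of pan between 0 and 0.07 m) and (horizontal distance between wax3 and pan below 0.068 m and z of wax3 in the frame of pan between 0 and 0.07 m)) or ((horizontal distance between wax0 and pan below 0.068 m and z of wax0 in the frame of pan between 0 and 0.07 m) and (horizontal distance between wax1 and pan below 0.068 m and z of wax1 in the frame of pan between 0 and 0.07 m) and (horizontal distance between wax3 and pan below 0.068 m and z of wax3 in the frame of pan between 0 and 0.07 m)) or ((horizontal distance between wax0 and pan below 0.068 m and z of wax0 in the frame of pan between 0 and 0.07 m) and (horizontal distance between wax1 and pan below 0.068 m and z of wax1 in the frame of pan between 0 and 0.07 m) and (horizontal distance between wax2 and pan below 0.068 m and z of wax2 in the frame of pan between 0 and 0.07 m))) and ((horizontal distance between wax0 and pan below 0.068 m and z of wax0 in the frame of pan between 0 and 0.07 m) or (x of wax0 in the frame of tray between -0.14 and 0.14 m and y of wax0 in the frame of tray between -0.06 and 0.06 m and z of wax0 in the frame of tray below 0.06 m)) and ((horizontal distance between wax1 and pan below 0.068 m and z of wax1 in the frame of pan between 0 and 0.07 m) or (x of wax1 in the frame of tray between -0.14 and 0.14 m and y of wax1 in the frame of tray between -0.06 and 0.06 m and z of wax1 in the frame of tray below 0.06 m)) and ((horizontal distance between wax2 and pan below 0.068 m and z of wax2 in the frame of pan between 0 and 0.07 m) or (x of wax2 in the frame of tray between -0.14 and 0.14 m and y of wax2 in the frame of tray between -0.06 and 0.06 m and z of wax2 in the frame of tray below 0.06 m)) and ((horizontal distance between wax3 and pan below 0.068 m and z of wax3 in the frame of pan between 0 and 0.07 m) or (x of wax3 in the frame of tray between -0.14 and 0.14 m and y of wax3 in the frame of tray between -0.06 and 0.06 m and z of wax3 in the frame of tray below 0.06 m)) and x of scoop in the frame of mat between -0.11 and 0.11 m and y of scoop in the frame of mat between -0.06 and 0.06 m and z of scoop in the frame of mat below 0.01 m and angle between scoop's own z axis and vertical below 0.1 rad); the robot touches nothing.
It fails at once if the pan is lifted (10 mm or more) or tipped (over 0.2 rad) (z of pan in the frame of hotplate above 0.09 m or angle between pan's own z axis and vertical above 0.2 rad).
It fails at once if a wax ball is touched by the fingers (contact force between the fingers and wax0 above 0.3 N or contact force between the fingers and wax1 above 0.3 N or contact force between the fingers and wax2 above 0.3 N or contact force between the fingers and wax3 above 0.3 N).
It fails at once if the brush rail is struck (over 15 N) (contact force between any of the arm, the fingers, scoop and rail above 15 N).
It fails at once if a bystander is moved by more than 30 mm or knocked over (distance of any of tape, jar, paint_can, medium_bottle, brush_pot, scraper from where it was at the start of the episode above 0.03 m or angle between any of tape, jar, paint_can, medium_bottle, brush_pot, scraper's own z axis and vertical above 0.4 rad).
It also fails if it takes over 72 s, if anything falls off the work surface, if the arm or the gripper's body presses on something with over 40 N, if the wrist force passes 120 N, or if a joint passes its speed limit or range.

## Working session

There is one attempt and no reset: what is moved stays moved. The work goes in short steps, Python scripts to look and compute and a tool call to move; the robot and the scene stay as the last step left them, time stands still between calls to the robot, and variables do not carry over. Pictures are saved under pics/ and viewed, at most 10 in all, crops included, and the job is handed in when it is done.

Besides the shell and the picture viewer there is one more tool, called after "Request:" as name(argument=value, ...), one argument or row to a line, values as JSON. jog_arm: Moves the arm, as the interface text tells. Its arguments: {"type":"object","properties":{"rows":{"type":"array"},"hand":{"type":"number"},"squeeze":{"type":"number"}},"required":["rows"]}

```bash
ls; mkdir -p pics; python3 - <<'E'
from plant import robot, imaging
import cv2,pickle
d={}
for n in("scene","top","wrist"):
    c=imaging.read_camera(n);d[n]=c;cv2.imwrite(f"pics/{n}0.png",c["frame"][:,:,::-1])
    print(n,c["vertical_fov"],c["cx"],c["cy"],c["R"],c["t"])
pickle.dump(d,open("c0.pkl","wb"))
print(robot.read_state())
E
```

```text
pics
scene 51.606909231288526 332.9402037783921 205.41452804888365 [[ 0.5978124   0.80139139 -0.01980343]
 [ 0.51336006 -0.40169024 -0.7583577 ]
 [-0.61569617  0.44318934 -0.65153774]] [-0.36969889 -0.17806871  1.72329908]
top 46.183532213566686 323.9111249693428 205.6829080589063 [[-0.00118025 -0.99996811 -0.00789897]
 [-0.99463437  0.001991   -0.10343355]
 [ 0.10344598  0.00773451 -0.994605  ]] [0.06706919 0.54966235 1.3257998 ]
wrist 65.70646984690485 321.0397417044547 203.62042021765936 [[ 0.45385207 -0.89107597 -0.00138237]
 [-0.86306006 -0.43996762  0.24810445]
 [-0.22168812 -0.11140965 -0.9687323 ]] [-0.59904402 -0.03002501  0.3876911 ]
{'t': 0.15, 'q': array([-1.18640495e+00,  1.31018859e-01,  1.48900410e+00, -4.00884931e-05,
        1.52295491e+00, -8.53974926e-02]), 'dq': array([ 0.00035807, -0.00075809, -0.00591707,  0.00057203,  0.00088497,
        0.00094278]), 'joint_torque': array([-1.44219059e-03, -5.60477757e+01, -4.92334878e+01,  7.65682315e-02,
        3.06064391e-02, -1.21729954e-04]), 'tool_pos': array([ 0.27147044, -0.53460846,  0.21782352]), 'orientation': array([-3.05399403e+00, -7.30860835e-01,  3.86107072e-04]), 'force': array([0.03587375, 0.32441541, 0.94779289]), 'wrist_torque': array([ 0.0184072 , -0.05149096,  0.03428068]), 'gripper_force': 0.0, 'opening': 0.093104023095053}
```

View pics/top0.png

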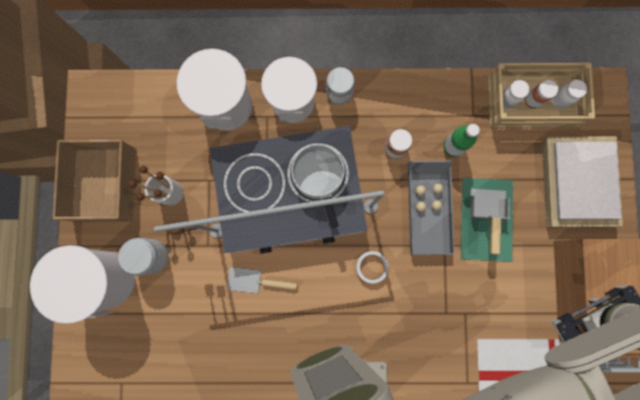

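View pics/scene0.png

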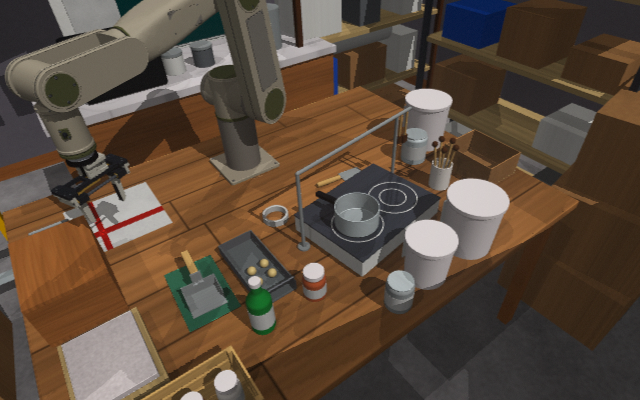

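The top view shows the pan on the right ring (318,173), the free ring centred near (255,183), the tray near (431,207), balls around (428,198), the scoop at (490,205) with its handle to (495,250), and the rail running from (160,228) to (380,195). The scene view agrees. Next I'll enlarge the top view for precise points.

```bash
python3 - <<'E'
import cv2,pickle
d=pickle.load(open("c0.pkl","rb"));f=d["top"]["frame"][:,:,::-1]
a=cv2.resize(f[120:270,205:385],None,fx=4.4,fy=4,interpolation=cv2.INTER_CUBIC)
a=cv2.resize(f[120:265,205:385],None,fx=4,fy=4,interpolation=cv2.INTER_CUBIC)
b=cv2.resize(f[150:270,400:520],None,fx=5,fy=5,interpolation=cv2.INTER_CUBIC)
cv2.imwrite("pics/a.png",a);cv2.imwrite("pics/b.png",b)
E
```

```text
(no output)
```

View pics/a.png

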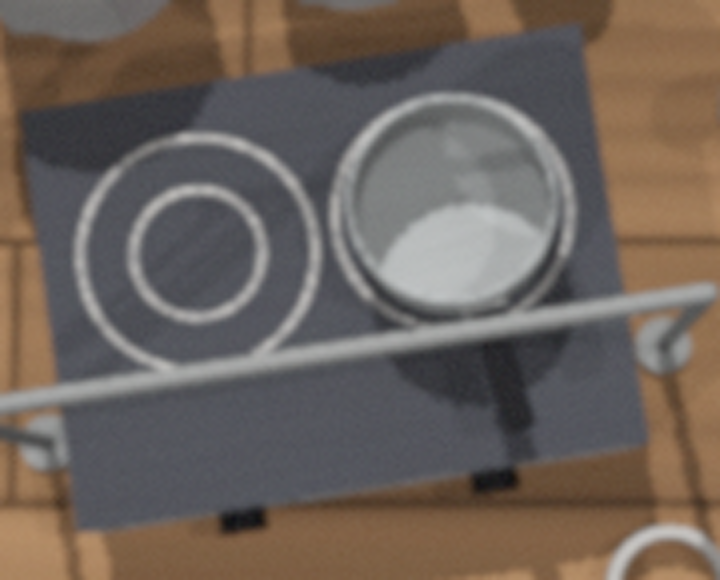

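View pics/b.png

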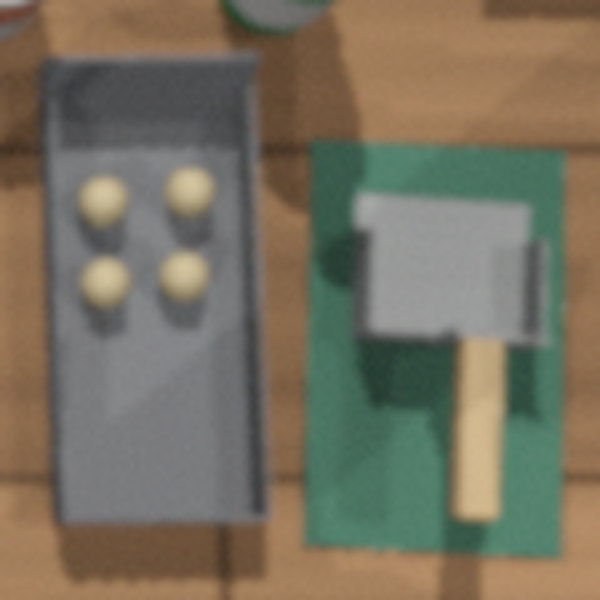

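The crops give clean features. In crop a: hotplate corners (20,110), (580,25), (648,440), (80,530), free ring centre (198,254), start ring centre (453,210), pan rim spanning 343–562, and the handle end near (517,430). In crop b: balls at (103,200), (190,190), (105,283), (185,275), the tray rim corners, scoop nose (355,192)–(530,205), and handle (457–503,337) to (455–497,520).

```bash
cat > h.py <<'E'
import numpy as np,cv2,pickle
from scipy.spatial.transform import Rotation as Ro
from scipy.optimize import least_squares
def K(c):
    f=200/np.tan(np.radians(c["vertical_fov"]/2));return f
def ray(c,u,v,z):
    f=K(c);d=np.array([(u-c["cx"])/f,(v-c["cy"])/f,1.]);R=c["R"];t=c["t"]
    o=-R.T@t;d=R.T@d;return o+d*(z-o[2])/d[2]
def proj(c,X):
    p=np.atleast_2d(X)@c["R"].T+c["t"];f=K(c);return p[:,:2]/p[:,2:]*f+[c["cx"],c["cy"]]
A=lambda u,v:((u+.5)/4-.5+205,(v+.5)/4-.5+120)
B=lambda u,v:((u+.5)/5-.5+400,(v+.5)/5-.5+150)
E
python3 - <<'E'
from h import *
np.set_printoptions(precision=4,suppress=True)
c=pickle.load(open("c0.pkl","rb"))["top"]
P=lambda m,u,v,z:ray(c,*m(u,v),z)[:2]
hc=np.array([P(A,*p,.08) for p in[(20,110),(580,25),(648,440),(80,530)]])
def fit(img,model):
    M=np.array(model);cc=img.mean(0)-0;m=M-M.mean(0);i=img-cc
    a=np.arctan2((m[:,0]*i[:,1]-m[:,1]*i[:,0]).sum(),(m*i).sum())
    R=np.array([[np.cos(a),-np.sin(a)],[np.sin(a),np.cos(a)]])
    o=cc-R@M.mean(0);return o,a,np.linalg.norm(i-m@R.T,axis=1)
print("hot",fit(hc,[(.15,.2),(.15,-.2),(-.15,-.2),(-.15,.2)]))
print("rings",P(A,198,254,.08),P(A,453,210,.08))
for z in(.15,):
  print("rim L,R",P(A,343,200,z),P(A,562,200,z), "top",P(A,452,96,z),"bot",P(A,452,315,z))
print("handle",P(A,503,345,.137),P(A,517,430,.137))
print("balls",[P(B,u,v,.018) for u,v in[(103,200),(190,190),(105,283),(185,275)]])
t=np.array([P(B,58,522,.038),P(B,268,518,.038),P(B,258,57,.052),P(B,42,60,.052)])
print("tray",fit(t,[(-.135,.059),(-.135,-.059),(.135,-.059),(.135,.059)]))
m=np.array([P(B,*p,.003) for p in[(312,142),(566,152),(563,557),(306,545)]])
print("mat",fit(m,[(.12,.075),(.12,-.075),(-.12,-.075),(-.12,.075)]))
s=np.array([P(B,355,192,.0055),P(B,530,205,.0055),P(B,455,520,.082),P(B,497,521,.082),P(B,480,337,.082)])
print("scoop",fit(s,[(.0425,.05),(.0425,-.05),(-.145,.011),(-.145,-.011),(-.045,0)]),s)
E
```

```text
hot (array([0.5941, 0.167 ]), np.float64(0.15466507242448443), array([0.0004, 0.002 , 0.0019, 0.0025]))
rings [0.6082 0.2608] [0.6389 0.0826]
rim L,R [0.6334 0.154 ] [0.633 0.009] top [0.7035 0.0818] bot [0.5565 0.0818]
handle [0.538  0.0482] [0.4815 0.0391]
balls [array([ 0.5975, -0.2146]), array([ 0.6033, -0.2654]), array([ 0.5488, -0.2147]), array([ 0.5534, -0.2612])]
tray (array([ 0.5431, -0.2385]), np.float64(0.01496453713308643), array([0.0035, 0.0038, 0.0047, 0.0044]))
mat (array([ 0.5122, -0.4106]), np.float64(-0.047229242315017024), array([0.0018, 0.001 , 0.0016, 0.0015]))
scoop (array([ 0.5566, -0.4127]), np.float64(-0.07712876814030972), array([0.0012, 0.0019, 0.0014, 0.0008, 0.0014])) [[ 0.6036 -0.3652]
 [ 0.5957 -0.4676]
 [ 0.4115 -0.3903]
 [ 0.4109 -0.4132]
 [ 0.5119 -0.4078]]
```

```bash
cat >> h.py <<'E'
def tool(yaw,lean,side=0.):
    """x forward at yaw, z down; lean>0: hand leans back (fingers point forward)"""
    return Ro.from_euler('z',yaw)*Ro.from_euler('y',-lean)*Ro.from_matrix(np.diag([1.,-1,-1]))
def rel(s,p,R,base=None):
    p0,R0=base if base else (np.array(s["tool_pos"]),Ro.from_rotvec(s["orientation"]))
    d=R0.inv().apply(np.array(p)-p0)/.2; w=(R0.inv()*R).as_rotvec()/(np.pi/2)
    print("row",np.round(d,3).tolist(),np.round(w,3).tolist())
E
python3 - <<'E'
from h import *
from plant import robot
print([x for x in dir(robot) if x[0]!='_'])
s=robot.read_state()
R=tool(.278,np.radians(28));tz=R.apply([0,0,1]);print(tz,R.apply([0,1,0]))
g=np.array([.511,.0475,.13])+.019*tz; pre=g-.13*tz;print(g,pre)
R0=tool(.278,0)
# via: lift+yaw; then to pre
rel(s,[.36,-.25,.33],tool(0.278-.35,.2))
rel(s,[.40,-.05,.31],R)
rel(s,pre,R)
E
```

```text
['IKError', 'close_job', 'read_state']
[ 0.45144678  0.12883848 -0.88294759] [ 2.74432986e-01 -9.61606227e-01 -1.38777878e-17]
[0.51957749 0.04994793 0.113224  ] [0.46088941 0.03319893 0.22800718]
row [1.039, -1.069, -0.559] [-0.035, 0.124, 0.344]
row [1.67, -1.87, -0.458] [-0.031, 0.31, 0.119]
row [2.13, -2.103, -0.048] [-0.031, 0.31, 0.119]
```

Request:
jog_arm(
  rows=[
    [[0.25, -0.25, -0.2], [0, 0, 0]],
    [[0.5, -0.5, -0.35], [0, 0.08, 0.03]],
    [[0.75, -0.75, -0.45], [0, 0.15, 0.06]],
    [[1, -1, -0.5], [-0.01, 0.2, 0.09]],
    [[1, -1, -0.5], [-0.03, 0.31, 0.12]],
  ],
)

```text
t: 0.65
tool_pos: [0.3452, -0.3123, 0.3076]
orientation: [-2.967, -0.428, -0.698]
force: [-0.1, 0.1, 0.2]
opening: 0.0932
gripper_force: 0.0
```

```bash
python3 - <<'E'
from h import *
from plant import robot
s=robot.read_state();print(s["t"],s["q"],s["tool_pos"],s["orientation"])
R=tool(.278,np.radians(28))
rel(s,[.42,-.05,.27],R)
rel(s,[.461,.033,.228],R)
E
```

```text
0.65 [-1.22524144 -0.4377518   1.91010824  0.46175437  1.6312739   0.09661532] [ 0.34524001 -0.31227989  0.30756523] [-2.96679676 -0.42756011 -0.69776722]
row [0.569, -1.153, 0.491] [-0.002, 0.017, 0.005]
row [0.757, -1.494, 0.819] [-0.002, 0.017, 0.005]
```

Request:
jog_arm(
  rows=[
    [[0.15, -0.25, 0.1], [0, 0, 0]],
    [[0.3, -0.5, 0.2], [0, 0, 0]],
    [[0.45, -0.75, 0.3], [0, 0.01, 0]],
    [[0.57, -1, 0.45], [0, 0.01, 0]],
    [[0.57, -1, 0.45], [0, 0.01, 0]],
  ],
)

```text
t: 1.15
tool_pos: [0.4238, -0.0802, 0.2755]
orientation: [-2.96, -0.425, -0.716]
force: [0.2, -0.1, -0.3]
opening: 0.0932
gripper_force: 0.0
```

Request:
jog_arm(
  rows=[
    [[0, 0, 0], [0, 0, 0]],
    [[0, 0, 0], [0, 0, 0]],
  ],
)

```text
t: 1.35
tool_pos: [0.4237, -0.0797, 0.2755]
orientation: [-2.958, -0.434, -0.714]
force: [0.5, -0.4, -0.0]
opening: 0.0931
gripper_force: 0.0
```

```bash
python3 - <<'E'
from h import *
from plant import robot
s=robot.read_state();print(s["t"],s["q"],s["tool_pos"],s["orientation"])
R=tool(.278,np.radians(28))
rel(s,[.461,.033,.228],R)
E
```

```text
1.35 [-0.64075937 -0.82250871  2.20669902  0.37695403  1.46858417  0.65463712] [ 0.42374032 -0.07971235  0.27545098] [-2.95777547 -0.43441828 -0.71375988]
row [0.195, -0.486, 0.366] [-0.004, 0.01, 0.008]
```

Request:
jog_arm(
  rows=[
    [[0.1, -0.2, 0.12], [0, 0, 0]],
    [[0.2, -0.4, 0.25], [0, 0.01, 0.01]],
    [[0.2, -0.48, 0.36], [0, 0.01, 0.01]],
    [[0.2, -0.48, 0.36], [0, 0.01, 0.01]],
  ],
)

```text
t: 1.75
tool_pos: [0.4611, 0.0304, 0.2265]
orientation: [-2.952, -0.402, -0.728]
force: [-0.5, 0.0, -0.3]
opening: 0.0929
gripper_force: 0.0
```

```bash
python3 - <<'E'
from h import *
from plant import robot,imaging
c=imaging.read_camera("wrist");pickle.dump(c,open("w1.pkl","wb"));cv2.imwrite("pics/w1.png",c["frame"][:,:,::-1])
s=robot.read_state();print(s["t"],s["q"],s["tool_pos"],s["orientation"])
rel(s,[.5196,.05,.113],tool(.278,np.radians(28)))
f=K(c)
def wp(X):
    p=c["R"]@np.array(X)+c["t"];r=np.hypot(p[0],p[1]);th=np.arctan2(r,p[2]);return p[:2]/r*th*f+[c["cx"],c["cy"]]
pc=np.array([.631,.0818,.137])
for d in(.07,.12,.158):
    for w in (-.01,.01):print(d,w,wp(pc+Ro.from_euler('z',.278).apply([-d,w,0])))
E
```

```text
1.8 [-0.24721306 -0.81282843  2.29056971  0.25450998  1.24732941  1.02310515] [0.46150873 0.02926149 0.22821921] [-2.95246133 -0.40164622 -0.7303348 ]
row [0.003, -0.017, 0.653] [-0.003, 0.002, -0.006]
0.07 -0.01 [329.24977557 140.34742815]
0.07 0.01 [308.07894733 140.52615377]
0.12 -0.01 [329.92284401 191.20147741]
0.12 0.01 [307.56642805 191.34496352]
0.158 -0.01 [330.3581111  233.42048377]
0.158 0.01 [307.32628246 233.52653852]
```

View pics/w1.png

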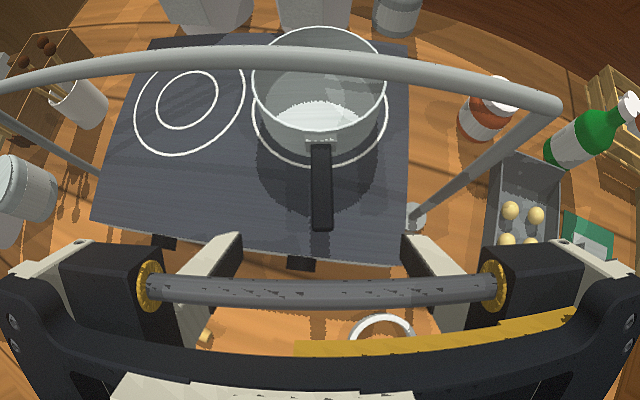

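The wrist view shows the handle at columns 311–333, rows 145–230, within about 3 mm of prediction, with the fingers straddling it and the bar clear above. I'll go in.

Request:
jog_arm(
  rows=[
    [[0, 0, 0.2], [0, 0, -0.01]],
    [[0, 0, 0.4], [0, 0, -0.015]],
    [[0, 0, 0.55], [0, 0, -0.015]],
    [[0, 0, 0.65], [0, 0, -0.015]],
    [[0, 0, 0.65], [0, 0, -0.015]],
  ],
)

```text
t: 2.3
tool_pos: [0.5199, 0.0447, 0.1125]
orientation: [-2.954, -0.432, -0.73]
force: [-0.3, 0.4, 0.2]
opening: 0.0929
gripper_force: 0.0
```

Request:
jog_arm(
  rows=[
    [[0, 0, 0], [0, 0, 0]],
    [[0, 0, 0], [0, 0, 0]],
    [[0, 0, 0], [0, 0, 0]],
    [[0, 0, 0], [0, 0, 0]],
    [[0, 0, 0], [0, 0, 0]],
  ],
  hand=1,
  squeeze=20,
)

```text
t: 2.8
tool_pos: [0.5212, 0.0469, 0.1161]
orientation: [-2.952, -0.438, -0.74]
force: [-0.2, 0.6, -0.1]
opening: 0.0575
gripper_force: 0.0
```

Request:
jog_arm(
  rows=[
    [[0, 0, 0], [0, 0, 0]],
    [[0, 0, 0], [0, 0, 0]],
    [[0, 0, 0], [0, 0, 0]],
  ],
  squeeze=40,
)

```text
t: 3.1
tool_pos: [0.5208, 0.0472, 0.1151]
orientation: [-2.952, -0.438, -0.738]
force: [0.2, -0.5, -0.1]
opening: 0.0338
gripper_force: 0.0
```

```bash
python3 - <<'E'
from h import *
from plant import robot
s=robot.read_state();print(s["t"],s["q"],s["tool_pos"],s["orientation"],s["force"],s["wrist_torque"],s["opening"])
p=s["tool_pos"];R=Ro.from_rotvec(s["orientation"])
for k in(1/3,2/3,1):rel(s,p+k*np.array([-.023,.179,0]),R)
E
```

```text
3.1 [-0.15522764 -0.49309206  2.31076519  0.26150986  0.89233965  1.00121982] [0.52075143 0.04723312 0.11510188] [-2.95181349 -0.43754432 -0.73774991] [ 0.18003327 -0.48167326 -0.12203873] [-0.07739217  0.19006515  0.01184545] 0.03380321156049803
row [0.044, -0.297, 0.022] [0.0, 0.0, 0.0]
row [0.089, -0.593, 0.045] [0.0, 0.0, 0.0]
row [0.133, -0.89, 0.067] [0.0, 0.0, 0.0]
```

Request:
jog_arm(
  rows=[
    [[0, 0, 0], [0, 0, 0]],
    [[0, 0, 0], [0, 0, 0]],
    [[0, 0, 0], [0, 0, 0]],
    [[0, 0, 0], [0, 0, 0]],
    [[0, 0, 0], [0, 0, 0]],
  ],
)

```text
t: 3.6
tool_pos: [0.5207, 0.0472, 0.115]
orientation: [-2.952, -0.437, -0.738]
force: [0.2, 1.0, -0.7]
opening: 0.0192
gripper_force: 40.0
```

Request:
jog_arm(
  rows=[
    [[0.005, -0.03, 0.002], [0, 0, 0]],
    [[0.013, -0.09, 0.007], [0, 0, 0]],
    [[0.022, -0.15, 0.011], [0, 0, 0]],
    [[0.033, -0.22, 0.017], [0, 0, 0]],
    [[0.044, -0.29, 0.022], [0, 0, 0]],
  ],
)

```text
t: 4.1
tool_pos: [0.5134, 0.1056, 0.1151]
orientation: [-2.953, -0.436, -0.738]
force: [0.3, -2.5, -2.4]
opening: 0.0197
gripper_force: 40.1
```

Request:
jog_arm(
  rows=[
    [[0.01, -0.065, 0.005], [0, 0, 0]],
    [[0.02, -0.13, 0.01], [0, 0, 0]],
    [[0.03, -0.19, 0.014], [0, 0, 0]],
    [[0.038, -0.25, 0.018], [0, 0, 0]],
    [[0.046, -0.31, 0.022], [0, 0, 0]],
  ],
)

```text
t: 4.6
tool_pos: [0.505, 0.168, 0.1151]
orientation: [-2.953, -0.437, -0.737]
force: [0.4, -2.4, -2.4]
opening: 0.0198
gripper_force: 40.1
```

Request:
jog_arm(
  rows=[
    [[0.01, -0.065, 0.005], [0, 0, 0]],
    [[0.02, -0.13, 0.01], [0, 0, 0]],
    [[0.03, -0.19, 0.014], [0, 0, 0]],
    [[0.038, -0.25, 0.018], [0, 0, 0]],
    [[0.043, -0.29, 0.022], [0, 0, 0]],
  ],
)

```text
t: 5.1
tool_pos: [0.4974, 0.2265, 0.1151]
orientation: [-2.953, -0.437, -0.737]
force: [0.4, -4.5, -0.5]
opening: 0.0197
gripper_force: 40.1
```

```bash
python3 - <<'E'
from h import *
from plant import robot,imaging
c=imaging.read_camera("top");pickle.dump(c,open("t2.pkl","wb"))
a=cv2.resize(c["frame"][120:265,205:385,::-1],None,fx=4,fy=4,interpolation=cv2.INTER_CUBIC);cv2.imwrite("pics/a2.png",a)
s=robot.read_state();print(s["t"],s["q"],s["tool_pos"],s["orientation"],s["force"],s["wrist_torque"],s["opening"])
# expected rim circle at z .15 for pan centred on ring
th=np.linspace(0,6.28,9)[:-1]
q=proj(c,np.c_[.6082+.07*np.cos(th),.2608+.07*np.sin(th),th*0+.15]);print(np.round((q-[205,120]+.5)*4-.5))
E
```

```text
5.15 [ 0.35768788 -0.4127382   2.25529699 -0.04534516  0.81142889  1.65722659] [0.4973187  0.22729215 0.11512083] [-2.95175693 -0.43751074 -0.73735932] [ 1.9036917   0.61112705 -3.07682976] [-0.08759866  0.15140509 -0.10727489] 0.019706399716515742
[[183. 134.]
 [108. 165.]
 [ 76. 238.]
 [105. 312.]
 [180. 343.]
 [255. 312.]
 [287. 238.]
 [257. 164.]]
```

View pics/a2.png

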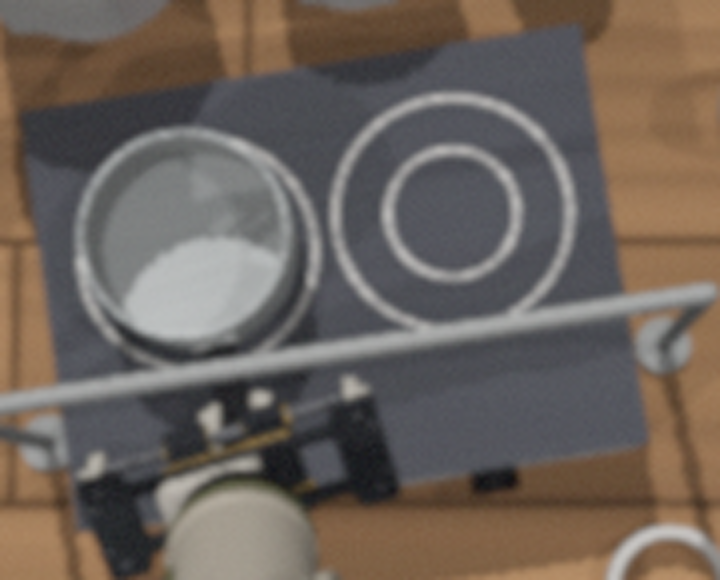

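The pan's rim spans columns 78–292 and ends at row 345. That puts its centre near (185,238) against a target of (182,238), about 2 mm off. I'll release and back out along the tool axis.

Request:
jog_arm(
  rows=[
    [[0, 0, 0], [0, 0, 0]],
    [[0, 0, 0], [0, 0, 0]],
    [[0, 0, 0], [0, 0, 0]],
    [[0, 0, 0], [0, 0, 0]],
    [[0, 0, 0], [0, 0, 0]],
  ],
  hand=-1,
)

```text
t: 5.65
tool_pos: [0.4979, 0.2258, 0.1155]
orientation: [-2.952, -0.437, -0.738]
force: [-0.4, 0.2, -0.4]
opening: 0.0549
gripper_force: 0.0
```

Request:
jog_arm(
  rows=[
    [[0, 0, -0.15], [0, 0, 0]],
    [[0, 0, -0.35], [0, 0, 0]],
    [[0, 0, -0.55], [0, 0, 0]],
    [[0, 0, -0.75], [0, 0, 0]],
    [[0, 0, -0.75], [0, 0, 0]],
  ],
)

```text
t: 6.15
tool_pos: [0.4315, 0.2067, 0.2555]
orientation: [-2.946, -0.436, -0.753]
force: [0.7, 0.7, 0.5]
opening: 0.0918
gripper_force: 0.0
```

```bash
python3 - <<'E'
from h import *
from plant import robot,imaging
c=imaging.read_camera("top");pickle.dump(c,open("t3.pkl","wb"))
s=robot.read_state();print(s["t"],s["q"],s["tool_pos"],s["orientation"],s["opening"])
# pan rim via Hough
g=cv2.cvtColor(c["frame"],cv2.COLOR_RGB2GRAY)[120:265,205:385]
g4=cv2.resize(g,None,fx=4,fy=4,interpolation=cv2.INTER_CUBIC)
h=cv2.HoughCircles(g4,cv2.HOUGH_GRADIENT,1.5,20,param1=120,param2=40,minRadius=95,maxRadius=130)
print(None if h is None else h[0][:6])
# FK model: base height, a offsets; tool down check. fit later
yaw=-.07
R=tool(yaw,0)
for p in([.40,.0,.26],[.40,-.2,.25],[.4615,-.405,.18],[.4615,-.405,.054]):rel(s,p,R)
E
```

```text
6.2 [ 0.37041257 -0.77898973  2.23298959 -0.04219583  1.19244353  1.6529048 ] [0.4312937  0.20654002 0.2522548 ] [-2.94773943 -0.4364368  -0.7484177 ] 0.09225055540687445
[[452.25 212.25 110.9 ]
 [186.75 245.25 119.15]
 [176.25 227.25 113.45]
 [438.75 194.25 101.  ]
 [437.25 225.75 104.  ]]
row [-0.377, 0.943, -0.245] [-0.056, -0.313, 0.227]
row [-0.656, 1.901, -0.337] [-0.056, -0.313, 0.227]
row [-0.826, 2.97, -0.027] [-0.056, -0.313, 0.227]
row [-1.126, 2.968, 0.526] [-0.056, -0.313, 0.227]
```

Request:
jog_arm(
  rows=[
    [[-0.08, 0.2, -0.05], [-0.01, -0.08, 0.05]],
    [[-0.16, 0.4, -0.1], [-0.02, -0.16, 0.1]],
    [[-0.24, 0.6, -0.15], [-0.04, -0.24, 0.15]],
    [[-0.32, 0.8, -0.2], [-0.05, -0.31, 0.2]],
    [[-0.4, 1, -0.25], [-0.056, -0.313, 0.227]],
  ],
)

```text
t: 6.7
tool_pos: [0.3976, -0.0142, 0.2518]
orientation: [3.137, -0.115, -0.027]
force: [0.7, 0.4, -0.4]
opening: 0.0931
gripper_force: 0.0
```

```bash
python3 - <<'E'
from h import *
from plant import robot,imaging
s=robot.read_state();print(s["t"],s["q"],s["tool_pos"])
R=tool(-.07,0)
for p in([.43,-.2,.25],[.4615,-.405,.18],[.4615,-.405,.054]):rel(s,p,R)
E
```

```text
6.7 [-0.16051228 -0.43391067  1.93662762 -0.00440212  1.65588037  1.48307405] [ 0.39755674 -0.01417691  0.25178491]
row [0.23, 0.915, 0.008] [0.002, 0.011, -0.002]
row [0.468, 1.925, 0.356] [0.002, 0.011, -0.002]
row [0.479, 1.923, 0.986] [0.002, 0.011, -0.002]
```

Request:
jog_arm(
  rows=[
    [[0.05, 0.22, 0], [0, 0, 0]],
    [[0.1, 0.44, 0], [0, 0.01, 0]],
    [[0.15, 0.66, 0.05], [0, 0.01, 0]],
    [[0.22, 0.88, 0.1], [0, 0.01, 0]],
    [[0.25, 1, 0.15], [0, 0.01, 0]],
  ],
)

```text
t: 7.2
tool_pos: [0.433, -0.2188, 0.2229]
orientation: [3.136, -0.114, 0.011]
force: [0.4, 0.0, -0.6]
opening: 0.0927
gripper_force: 0.0
```

Request:
jog_arm(
  rows=[
    [[0.05, 0.22, 0.05], [0, 0, 0]],
    [[0.1, 0.44, 0.1], [0, 0, 0]],
    [[0.15, 0.66, 0.15], [0, 0, 0]],
    [[0.22, 0.92, 0.2], [0, 0, 0]],
    [[0.22, 0.92, 0.2], [0, 0, 0]],
  ],
)

```text
t: 7.7
tool_pos: [0.4627, -0.4058, 0.1799]
orientation: [-3.139, 0.116, -0.005]
force: [0.1, 1.0, -1.2]
opening: 0.0931
gripper_force: 0.0
```

Request:
jog_arm(
  rows=[
    [[0, 0, 0], [0, 0, 0]],
    [[0, 0, 0], [0, 0, 0]],
  ],
)

```text
t: 7.9
tool_pos: [0.4646, -0.4015, 0.1855]
orientation: [3.137, -0.11, 0.013]
force: [0.9, 0.2, 0.8]
opening: 0.0931
gripper_force: 0.0
```

```bash
python3 - <<'E'
from h import *
from plant import robot,imaging
c=imaging.read_camera("wrist");cv2.imwrite("pics/w2.png",c["frame"][:,:,::-1]);pickle.dump(c,open("w2.pkl","wb"))
s=robot.read_state();print(s["t"],s["q"],s["tool_pos"])
rel(s,[.4615,-.405,.054],tool(-.07,0))
f=K(c)
def wp(X):
    p=c["R"]@np.array(X)+c["t"];r=np.hypot(p[0],p[1]);th=np.arctan2(r,p[2]);return p[:2]/r*th*f+[c["cx"],c["cy"]]
o=np.array([.5566,-.4115,.003])
print([np.round(wp(o+Ro.from_euler('z',-.07).apply(q))).tolist() for q in[(-.145,.011,.079),(-.145,-.011,.079),(-.045,.011,.079),(-.045,-.011,.079),(.0425,.05,.0025),(.0425,-.05,.0025)]])
E
```

```text
7.95 [-0.79804332  0.17521069  1.49775001  0.00379957  1.45968248  0.84193882] [ 0.46488725 -0.40141293  0.18639156]
row [-0.022, 0.017, 0.662] [0.002, -0.006, 0.0]
[[313.0, 258.0], [336.0, 258.0], [312.0, 150.0], [337.0, 150.0], [278.0, 68.0], [369.0, 69.0]]
```

View pics/w2.png

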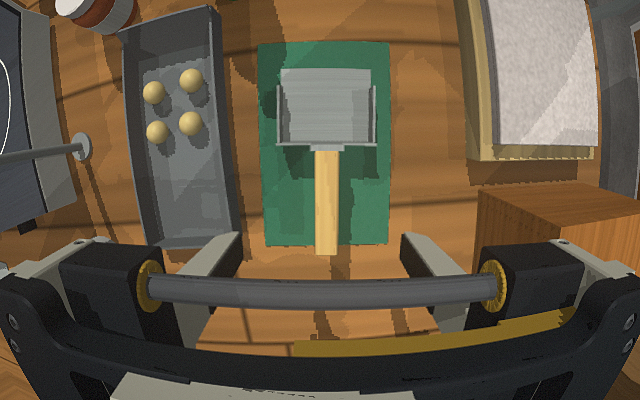

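The wrist view shows the scoop handle at columns 315–338, rows 150–255, and the nose at (281,69)–(372,69). That is 2 px right of prediction, about 2 mm. I'll descend and grip.

Request:
jog_arm(
  rows=[
    [[-0.01, 0.01, 0.2], [0, -0.006, 0]],
    [[-0.02, 0.025, 0.4], [0, -0.006, 0]],
    [[-0.02, 0.025, 0.56], [0, -0.006, 0]],
    [[-0.02, 0.025, 0.66], [0, -0.006, 0]],
    [[-0.02, 0.025, 0.66], [0, -0.006, 0]],
  ],
  hand=0,
)

```text
t: 8.45
tool_pos: [0.4602, -0.4046, 0.0516]
orientation: [-3.14, 0.108, 0.006]
force: [-0.8, 1.2, 0.3]
opening: 0.058
gripper_force: 0.0
```

Request:
jog_arm(
  rows=[
    [[0, 0, 0], [0, 0, 0]],
    [[0, 0, 0], [0, 0, 0]],
    [[0, 0, 0], [0, 0, 0]],
    [[0, 0, 0], [0, 0, 0]],
    [[0, 0, 0], [0, 0, 0]],
  ],
  hand=1,
  squeeze=60,
)

```text
t: 8.95
tool_pos: [0.462, -0.4081, 0.0554]
orientation: [3.135, -0.11, 0.001]
force: [-2.1, 0.9, 4.1]
opening: 0.0216
gripper_force: 59.9
```

Request:
jog_arm(
  rows=[
    [[0, 0, 0], [0, 0, 0]],
    [[0, 0, 0], [0, 0, 0]],
    [[0, 0, 0], [0, 0, 0]],
    [[0, 0, 0], [0, 0, 0]],
    [[0, 0, 0], [0, 0, 0]],
  ],
)

```text
t: 9.45
tool_pos: [0.462, -0.4081, 0.0554]
orientation: [3.135, -0.11, 0.001]
force: [-2.5, 1.0, 6.5]
opening: 0.0214
gripper_force: 59.9
```

```bash
python3 - <<'E'
from h import *
from plant import robot,imaging
np.set_printoptions(precision=4,suppress=True)
s=robot.read_state();print(s["t"],s["q"],s["tool_pos"],s["orientation"],s["opening"],s["gripper_force"])
# tray & balls refined from the wrist picture (fisheye)
c=pickle.load(open("w2.pkl","rb"));f=K(c)
def wr(u,v,z):
    d=np.array([u-c["cx"],v-c["cy"]]);r=np.hypot(*d);th=r/f
    x=np.r_[d/r*np.sin(th),np.cos(th)];o=-c["R"].T@c["t"];x=c["R"].T@x;return (o+x*(z-o[2])/x[2])[:2]
for n,u,v,z in[("b",153,92,.018),("b",191,81,.018),("b",157,131,.018),("b",191,124,.018),("NL",138,248,.038),("NR",240,235,.038),("FR",220,6,.052),("FL",122,32,.052),("matNR",386,244,.003),("matFL",259,43,.003)]:print(n,wr(u,v,z))
E
```

```text
9.45 [-0.8051  0.3015  1.5994 -0.0029  1.2374  0.8371] [ 0.462  -0.4081  0.0554] [ 3.1354 -0.1105  0.0007] 0.021437289330224603 59.912561774253845
b [ 0.5966 -0.2142]
b [ 0.6003 -0.2653]
b [ 0.5494 -0.2157]
b [ 0.551  -0.2615]
NL [ 0.413  -0.1715]
NR [ 0.4245 -0.3104]
FR [ 0.6697 -0.3138]
FL [ 0.6702 -0.1929]
matNR [ 0.3888 -0.4765]
matFL [ 0.6363 -0.3439]
```

```bash
python3 - <<'E'
from h import *
np.set_printoptions(precision=4,suppress=True)
c=pickle.load(open("t3.pkl","rb"))
f=cv2.cvtColor(c["frame"],cv2.COLOR_RGB2GRAY).astype(float)
# profile across tray at several rows: print strong gradients with subpixel, convert to y at z=.038
for v in range(205,252,6):
    p=f[v-1:v+2,404:460].mean(0);g=np.gradient(p)
    pk=[i for i in range(1,55) if abs(g[i])>7 and abs(g[i])>=abs(g[i-1]) and abs(g[i])>abs(g[i+1])]
    print(v,[(404+i,int(g[i]),round(ray(c,404+i,v,.038)[1],4),round(ray(c,404+i,v,.004)[1],4)) for i in pk], round(ray(c,430,v,.038)[0],3))
P=lambda u,v,z:ray(c,*B(u,v),z)[:2]
print("N",(P(58,522,.038)+P(268,518,.038))/2,"F",(P(258,57,.052)+P(42,60,.052))/2)
E
```

```text
205 [(408, -12, np.float64(-0.1747), np.float64(-0.1806)), (411, 11, np.float64(-0.1833), np.float64(-0.1894)), (417, 20, np.float64(-0.2005), np.float64(-0.207)), (425, -18, np.float64(-0.2234), np.float64(-0.2304)), (432, 16, np.float64(-0.2434), np.float64(-0.251)), (441, -17, np.float64(-0.2691), np.float64(-0.2773)), (448, -20, np.float64(-0.2891), np.float64(-0.2978)), (451, 17, np.float64(-0.2976), np.float64(-0.3066))] 0.55
211 [(408, -12, np.float64(-0.1744), np.float64(-0.1802)), (411, 16, np.float64(-0.183), np.float64(-0.189)), (416, -12, np.float64(-0.1972), np.float64(-0.2037)), (425, 11, np.float64(-0.2229), np.float64(-0.23)), (431, -12, np.float64(-0.2401), np.float64(-0.2476)), (440, 11, np.float64(-0.2658), np.float64(-0.2739)), (448, -18, np.float64(-0.2886), np.float64(-0.2973)), (451, 17, np.float64(-0.2971), np.float64(-0.3061))] 0.533
217 [(408, -12, np.float64(-0.1741), np.float64(-0.1799)), (411, 13, np.float64(-0.1826), np.float64(-0.1887)), (449, -16, np.float64(-0.2909), np.float64(-0.2998)), (451, 14, np.float64(-0.2966), np.float64(-0.3056))] 0.516
223 
[... 449 characters left out ...]
9, -13, np.float64(-0.1759), np.float64(-0.1818)), (412, 15, np.float64(-0.1844), np.float64(-0.1905)), (449, -17, np.float64(-0.2895), np.float64(-0.2982)), (452, 14, np.float64(-0.298), np.float64(-0.307))] 0.464
241 [(409, -9, np.float64(-0.1756), np.float64(-0.1814)), (412, 16, np.float64(-0.1841), np.float64(-0.1902)), (449, -16, np.float64(-0.289), np.float64(-0.2977)), (452, 14, np.float64(-0.2975), np.float64(-0.3065))] 0.447
247 [(409, -11, np.float64(-0.1752), np.float64(-0.1811)), (412, 17, np.float64(-0.1837), np.float64(-0.1898)), (449, -13, np.float64(-0.2885), np.float64(-0.2972)), (452, 17, np.float64(-0.297), np.float64(-0.3059))] 0.43
N [ 0.4117 -0.2405] F [ 0.6744 -0.2365]
```

Request:
jog_arm(
  rows=[
    [[0, 0, -0.1], [0, 0, 0]],
    [[0, 0, -0.3], [0, 0, 0]],
    [[0, 0, -0.5], [0, 0, 0]],
    [[0, 0, -0.7], [0, 0, 0]],
    [[0, 0, -0.7], [0, 0, 0]],
  ],
)

```text
t: 9.95
tool_pos: [0.4642, -0.4099, 0.202]
orientation: [3.128, -0.11, 0.012]
force: [0.0, -1.1, -1.5]
opening: 0.0218
gripper_force: 59.9
```

```bash
python3 - <<'E'
from h import *
from plant import robot
c=pickle.load(open("t3.pkl","rb"))
print("ramp base",ray(c,*B(150,150),.004))
s=robot.read_state();print(s["tool_pos"])
R=tool(.015,0)
for p in([.372,-.241,.20],[.372,-.241,.13]):rel(s,p,R)
E
```

```text
ramp base [ 0.62914729 -0.24576909  0.004     ]
[ 0.46424183 -0.40987846  0.20200072]
row [-0.519, -0.81, -0.003] [0.007, -0.005, -0.054]
row [-0.522, -0.814, 0.347] [0.007, -0.005, -0.054]
```

Request:
jog_arm(
  rows=[
    [[-0.12, -0.18, 0], [0, 0, -0.03]],
    [[-0.24, -0.36, 0], [0, 0, -0.05]],
    [[-0.36, -0.54, 0], [0.007, -0.005, -0.054]],
    [[-0.46, -0.7, 0.05], [0.007, -0.005, -0.054]],
    [[-0.52, -0.81, 0.15], [0.007, -0.005, -0.054]],
  ],
)

```text
t: 10.45
tool_pos: [0.3686, -0.2371, 0.1637]
orientation: [-3.134, -0.023, 0.011]
force: [-0.2, -0.8, -1.5]
opening: 0.0216
gripper_force: 59.9
```

Request:
jog_arm(
  rows=[
    [[0, 0, 0.1], [0, 0, 0]],
    [[0, 0, 0.2], [0, 0, 0]],
    [[0, 0, 0.2], [0, 0, 0]],
    [[0, 0, 0.2], [0, 0, 0]],
  ],
)

```text
t: 10.85
tool_pos: [0.3685, -0.2377, 0.1233]
orientation: [-3.133, -0.023, 0.015]
force: [0.0, 0.0, -1.7]
opening: 0.0214
gripper_force: 59.9
```

```bash
python3 - <<'E'
from h import *
from plant import robot,imaging
c=imaging.read_camera("wrist");cv2.imwrite("pics/w3.png",c["frame"][:,:,::-1]);pickle.dump(c,open("w3.pkl","wb"))
s=robot.read_state();print(s["t"],s["q"],s["tool_pos"],s["orientation"],s["opening"])
E
```

```text
10.9 [-6.90773663e-01 -2.41091189e-01  2.02046899e+00  7.68258090e-04
  1.37340106e+00  8.65502363e-01] [ 0.36908236 -0.23829991  0.12423293] [-3.13372022 -0.02250899  0.01267041] 0.021571955435416727
```

View pics/w3.png

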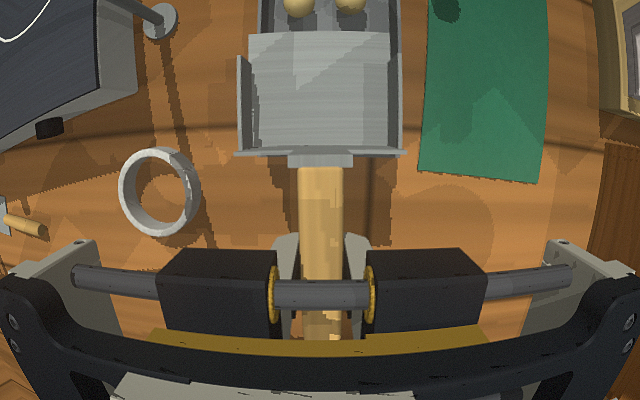

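The wrist view shows the scoop nose at (248–390, row 32) and the tray's side walls at about columns 258 and 401, so the tray axis lies slightly right of the scoop's. I'll get the wall columns numerically.

```bash
cat >> h.py <<'E'
def wr(c,u,v,z):
    f=K(c);d=np.array([u-c["cx"],v-c["cy"]]);r=np.hypot(*d);th=r/f
    x=np.r_[d/r*np.sin(th),np.cos(th)];o=-c["R"].T@c["t"];x=c["R"].T@x;return (o+x*(z-o[2])/x[2])[:2]
def wp(c,X):
    p=c["R"]@np.array(X)+c["t"];r=np.hypot(p[0],p[1]);return p[:2]/r*np.arctan2(r,p[2])*K(c)+[c["cx"],c["cy"]]
E
python3 - <<'E'
from h import *
c=pickle.load(open("w3.pkl","rb"));f=cv2.cvtColor(c["frame"],cv2.COLOR_RGB2GRAY).astype(int)
for v in(6,14,22,26):
    print(v,"L",f[v-1:v+2,244:284].mean(0).astype(int).tolist(),"R",f[v-1:v+2,376:412].mean(0).astype(int).tolist())
for u in(257,263,270,395,401):
    print(u,[np.round(wr(c,u,v,.038),4).tolist() for v in(6,22)])
print("nose",wr(c,248,32,.0725),wr(c,390,32,.0725))
E
```

```text
6 L [98, 99, 100, 99, 102, 99, 99, 100, 100, 100, 100, 99, 98, 106, 118, 126, 129, 98, 44, 48, 53, 52, 51, 51, 56, 65, 72, 68, 69, 68, 84, 116, 102, 103, 104, 103, 104, 106, 105, 94] R [100, 99, 101, 100, 99, 101, 98, 99, 99, 99, 99, 103, 89, 48, 51, 57, 62, 62, 61, 59, 74, 110, 122, 120, 101, 88, 88, 89, 89, 88, 87, 90, 87, 87, 90, 89]
14 L [97, 99, 100, 98, 100, 99, 100, 98, 97, 99, 99, 99, 98, 109, 124, 125, 118, 79, 46, 52, 51, 53, 53, 50, 57, 71, 72, 71, 70, 64, 118, 106, 103, 104, 105, 103, 105, 104, 105, 104] R [99, 100, 101, 99, 99, 101, 100, 100, 100, 99, 101, 102, 89, 62, 52, 54, 56, 54, 53, 54, 62, 105, 122, 121, 108, 93, 92, 92, 91, 93, 92, 92, 92, 92, 93, 92]
22 L [99, 102, 102, 101, 100, 100, 101, 101, 100, 101, 101, 101, 99, 113, 124, 125, 133, 48, 51, 53, 53, 53, 53, 52, 67, 74, 72, 73, 71, 68, 94, 118, 115, 112, 112, 115, 115, 113, 113, 115] R [100, 104, 100, 101, 100, 102, 101, 99, 102, 99, 100, 101, 103, 65, 52, 55, 56, 55, 56, 54, 48, 91, 108, 109, 109, 97, 92, 94, 94, 91, 93, 94, 92, 94, 92, 93]
26 L [101, 103, 103, 101, 101, 102, 101, 100, 102, 102, 102, 101, 103, 116, 124, 127, 114, 55, 51, 55, 54, 54, 53, 56, 68, 73, 74, 72, 72, 66, 110, 116, 114, 114, 114, 114, 114, 113, 113, 115] R [101, 103, 101, 102, 103, 101, 100, 99, 101, 98, 101, 101, 98, 75, 51, 53, 55, 57, 56, 56, 55, 77, 114, 109, 108, 98, 97, 96, 95, 97, 95, 95, 96, 96, 94, 94]
257 [[0.5385, -0.1819], [0.5236, -0.1825]]
263 [[0.5381, -0.1869], [0.5233, -0.1876]]
270 [[0.5377, -0.1928], [0.5229, -0.1934]]
395 [[0.5407, -0.2953], [0.5258, -0.295]]
401 [[0.5414, -0.3004], [0.5264, -0.3001]]
nose [ 0.50438653 -0.18400973] [ 0.50543278 -0.28342163]
```

Request:
jog_arm(
  rows=[
    [[0.05, 0.027, 0], [0, 0, 0.008]],
    [[0.05, 0.027, 0.1], [0, 0, 0.008]],
    [[0.05, 0.027, 0.2], [0, 0, 0.008]],
    [[0.05, 0.027, 0.28], [0, 0, 0.008]],
    [[0.05, 0.027, 0.28], [0, 0, 0.008]],
  ],
)

```text
t: 11.4
tool_pos: [0.3778, -0.2424, 0.0665]
orientation: [-3.132, -0.003, 0.016]
force: [-0.7, -0.4, -1.4]
opening: 0.0214
gripper_force: 59.9
```

Request:
jog_arm(
  rows=[
    [[0, 0, 0.02], [0, 0, 0]],
    [[0, 0, 0.035], [0, 0, 0]],
    [[0, 0, 0.045], [0, 0, 0]],
    [[0, 0, 0.045], [0, 0, 0]],
  ],
)

```text
t: 11.8
tool_pos: [0.3788, -0.243, 0.0591]
orientation: [-3.134, -0.003, 0.012]
force: [0.2, 0.4, -2.2]
opening: 0.0214
gripper_force: 59.9
```

```bash
python3 - <<'E'
from h import *
from plant import robot,imaging
s=robot.read_state();print(s["t"],s["q"],s["tool_pos"],s["orientation"],s["force"],s["wrist_torque"])
c=imaging.read_camera("wrist");pickle.dump(c,open("w4.pkl","wb"))
cv2.imwrite("pics/w4.png",c["frame"][0:240,160:480,::-1].repeat(2,0).repeat(2,1))
E
```

```text
11.8 [-6.85216601e-01 -1.29602499e-01  2.05028003e+00  9.44338988e-04
  1.23140016e+00  8.83259750e-01] [ 0.37879235 -0.24303693  0.05910263] [-3.13423648 -0.00313568  0.01182778] [ 0.2315221   0.3949509  -2.17665046] [ 0.01368861  0.17583355 -0.01265998]
```

View pics/w4.png

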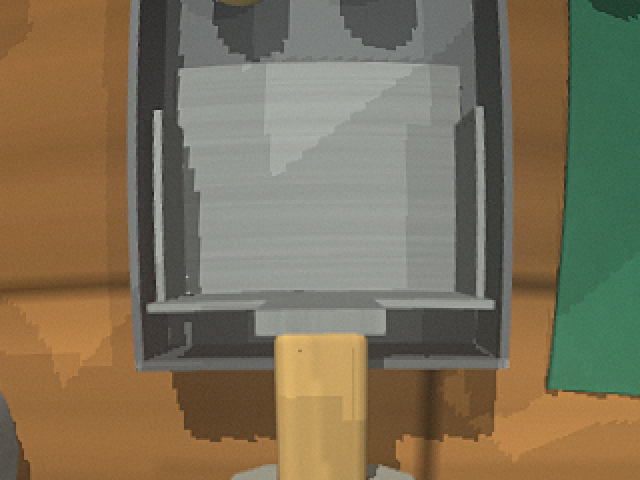

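The scoop sits inside the tray with about equal gaps either side (back plate 147–495 between walls at 139 and 503). The nose, at row 66, is short of the balls' shadows. I'll set it on the floor and check the force.

Request:
jog_arm(
  rows=[
    [[0, 0, 0.006], [0, -0.005, 0]],
    [[0, 0, 0.01], [0, -0.01, 0]],
    [[0, 0, 0.01], [0, -0.01, 0]],
  ],
)

```text
t: 12.15
tool_pos: [0.379, -0.2431, 0.0573]
orientation: [-3.134, -0.004, 0.037]
force: [-4.0, 1.5, 5.3]
opening: 0.0216
gripper_force: 60.0
```

```bash
python3 - <<'E'
from h import *
from plant import robot
s=robot.read_state();print(s["t"],s["tool_pos"],s["orientation"],s["force"],s["wrist_torque"])
print(Ro.from_rotvec(s["orientation"]).as_matrix())
E
```

```text
12.15 [ 0.37896536 -0.24305438  0.05732476] [-3.13411313 -0.00362532  0.03717272] [-3.95480449  1.53073962  5.27020833] [0.1749157  0.07991436 0.12959501]
[[ 0.99971602  0.00222703 -0.02372608]
 [ 0.00239916 -0.99997099  0.00722897]
 [-0.02370929 -0.00728384 -0.99969236]]
```

Request:
jog_arm(
  rows=[
    [[0.04, 0, -0.001], [0, 0, 0]],
    [[0.09, -0.001, -0.002], [0, 0, 0]],
    [[0.14, -0.001, -0.003], [0, 0, 0]],
    [[0.19, -0.002, -0.005], [0, 0, 0]],
    [[0.24, -0.002, -0.006], [0, 0, 0]],
  ],
)

```text
t: 12.65
tool_pos: [0.4275, -0.2425, 0.0572]
orientation: [-3.134, -0.003, 0.037]
force: [-3.2, 0.4, 5.8]
opening: 0.0215
gripper_force: 60.0
```

Request:
jog_arm(
  rows=[
    [[0.05, 0, -0.001], [0, 0, 0]],
    [[0.1, -0.001, -0.0025], [0, 0, 0]],
    [[0.15, -0.0015, -0.0035], [0, 0, 0]],
    [[0.2, -0.002, -0.005], [0, 0, 0]],
    [[0.24, -0.002, -0.006], [0, 0, 0]],
  ],
)

```text
t: 13.15
tool_pos: [0.4756, -0.2419, 0.0571]
orientation: [-3.134, -0.004, 0.037]
force: [-3.9, 0.7, 5.6]
opening: 0.0215
gripper_force: 60.0
```

Request:
jog_arm(
  rows=[
    [[0.04, 0, -0.001], [0, 0, 0]],
    [[0.07, 0, -0.0015], [0, 0, 0]],
    [[0.1, -0.001, -0.0025], [0, 0, 0]],
    [[0.12, -0.001, -0.003], [0, 0, 0]],
    [[0.12, -0.001, -0.003], [0, 0, 0]],
  ],
)

```text
t: 13.65
tool_pos: [0.4998, -0.2417, 0.0572]
orientation: [-3.134, -0.004, 0.036]
force: [-1.1, 0.4, 3.5]
opening: 0.0213
gripper_force: 60.0
```

```bash
cat >> h.py <<'E'
def balls(c,roi):
    x0,x1,y0,y1=roi;hsv=cv2.cvtColor(c["frame"],cv2.COLOR_RGB2HSV)[y0:y1,x0:x1]
    m=cv2.inRange(hsv,(18,60,90),(32,255,255));m=cv2.morphologyEx(m,cv2.MORPH_OPEN,np.ones((3,3)))
    n,l,st,ce=cv2.connectedComponentsWithStats(m)
    return [(int(st[i,4]),(ce[i]+[x0,y0]).round(1).tolist(),st[i,:4].tolist()) for i in range(1,n) if st[i,4]>25]
E
python3 - <<'E'
from h import *
from plant import imaging,robot
c=imaging.read_camera("wrist");pickle.dump(c,open("w5.pkl","wb"))
print(balls(pickle.load(open("w2.pkl","rb")),(100,240,40,180)))
B_=balls(c,(220,420,0,150))
s=robot.read_state();p=s["tool_pos"];fl=.004
print("nose px",[wp(c,[p[0]+.1375,p[1]+y,.006]).round() for y in(-.05,.05)],"back",[wp(c,[p[0]+.0525,p[1]+y,.04]).round() for y in(-.05,.05)])
for b in B_:print(b,(wr(c,*b[1],.0205)-p[:2]-[.095,0]).round(4))
E
```

```text
[(443, [190.7, 80.0], [79, 29, 24, 24]), (401, [153.3, 92.0], [43, 41, 22, 23]), (449, [190.0, 123.0], [79, 72, 23, 24]), (412, [156.6, 131.7], [46, 80, 22, 24])]
nose px [array([394.,  30.]), array([250.,  29.])] back [array([405., 153.]), array([238., 152.])]
(1341, [270.7, 19.9], [30, 0, 43, 40]) [0.0437 0.0332]
(1367, [320.9, 18.4], [80, 0, 43, 39]) [0.0437 0.0007]
(1316, [372.2, 18.9], [131, 0, 43, 39]) [ 0.0445 -0.0324]
(1426, [281.8, 76.5], [41, 56, 43, 42]) [0.0044 0.0255]
```

Request:
jog_arm(
  rows=[
    [[0.01, 0, 0], [0, 0, 0]],
    [[0.02, 0, -0.0005], [0, 0, 0]],
    [[0.03, 0, -0.001], [0, 0, 0]],
    [[0.04, 0, -0.001], [0, 0, 0]],
    [[0.04, 0, -0.001], [0, 0, 0]],
  ],
)

```text
t: 14.2
tool_pos: [0.5068, -0.2416, 0.057]
orientation: [-3.134, -0.003, 0.037]
force: [-3.1, 0.9, 4.8]
opening: 0.0213
gripper_force: 60.0
```

```bash
cat > look.py <<'E'
from h import *
from plant import imaging,robot
c=imaging.read_camera("wrist")
s=robot.read_state();p=s["tool_pos"];R=Ro.from_rotvec(s["orientation"]);print(s["t"],p,s["orientation"],s["force"])
sc=R*Ro.from_matrix(np.diag([1.,-1,-1])); o=p+sc.apply([.095,0,-.0524])
# intersect rays with scoop plane z=.0165 -> scoop coordinates
f=K(c);C=-c["R"].T@c["t"]
for b in balls(c,(215,425,0,156)):
    d=np.array(b[1])-[c["cx"],c["cy"]];r=np.hypot(*d);th=r/f;x=c["R"].T@np.r_[d/r*np.sin(th),np.cos(th)]
    n=sc.apply([0,0,1]);k=(n@(o-C)+.0165)/(n@x);print(b,sc.inv().apply(C+k*x-o).round(4))
E
python3 look.py
```

```text
14.25 [ 0.50679409 -0.24157406  0.05698701] [-3.13371277 -0.00328785  0.0372788 ] [-3.35101603  0.30848044  4.89620288]
(1360, [271.6, 29.1], [36, 9, 42, 41]) [0.0385 0.0322 0.0165]
(1407, [322.1, 27.7], [86, 8, 43, 41]) [ 0.0386 -0.0006  0.0165]
(1343, [373.6, 28.2], [138, 9, 42, 40]) [ 0.0394 -0.0342  0.0165]
(1439, [282.2, 75.6], [46, 55, 43, 42]) [0.0061 0.0249 0.0165]
```

Request:
jog_arm(
  rows=[
    [[0.01, 0, 0], [0, 0, 0]],
    [[0.02, 0, -0.0005], [0, 0, 0]],
    [[0.03, 0, -0.001], [0, 0, 0]],
    [[0.04, 0, -0.001], [0, 0, 0]],
    [[0.04, 0, -0.001], [0, 0, 0]],
  ],
)

```text
t: 14.75
tool_pos: [0.5092, -0.2416, 0.0565]
orientation: [-3.132, -0.003, 0.055]
force: [-30.1, 1.0, 22.8]
opening: 0.0217
gripper_force: 60.0
```

```bash
python3 look.py
```

```text
14.8 [ 0.50924998 -0.24155631  0.05647408] [-3.13192704e+00 -3.04406067e-03  5.51579081e-02] [-28.86109581   1.74820252  23.41008824]
(1447, [322.3, 29.7], [86, 9, 44, 42]) [ 0.0372 -0.0008  0.0165]
(1375, [374.3, 30.5], [138, 11, 43, 41]) [ 0.0378 -0.0346  0.0165]
(1391, [271.4, 31.5], [35, 12, 43, 41]) [0.0368 0.0322 0.0165]
(1464, [282.1, 75.7], [46, 55, 43, 43]) [0.006  0.0249 0.0165]
```

The nose is against the ramp (30 N) and all four balls are over the scoop floor (x = 0.006 to 0.038). Next I'll tilt the nose up so they roll in, then lift.

```bash
python3 - <<'E'
from h import *
from plant import robot
s=robot.read_state();p=s["tool_pos"];R=Ro.from_rotvec(s["orientation"])
D=Ro.from_matrix(np.diag([1.,-1,-1]))
base=(np.array([.5156,-.2416,.0571]),Ro.from_rotvec([-3.1337,-.0033,.0373]))
yaw=.003
piv=(p+(R*D).apply([.0525,0,-.0524]));print("pivot",piv)
for th,dx,dz in[(3,-.002,.001),(8,-.003,.002),(14,-.004,.004),(20,-.006,.008),(20,-.008,.03),(20,-.008,.08)]:
    T=tool(yaw,np.radians(th));q=np.array([piv[0]+dx,-.2416-.0001,max(piv[2],.004)+dz])
    pos=q-(T*D).apply([.0525,0,-.0524]);print(th,pos.round(4));rel(s,pos,T,base)
E
```

```text
pivot [ 0.55987178 -0.24096673  0.00226066]
3 [ 0.5027 -0.2419  0.0546]
row [-0.064, 0.001, 0.014] [-0.005, 0.048, -0.001]
8 [ 0.4976 -0.2419  0.0506]
row [-0.089, 0.001, 0.035] [-0.005, 0.104, -0.001]
14 [ 0.4923 -0.2419  0.0461]
row [-0.115, 0.002, 0.058] [-0.005, 0.171, -0.001]
20 [ 0.4866 -0.2419  0.0433]
row [-0.143, 0.002, 0.072] [-0.005, 0.237, -0.001]
20 [ 0.4846 -0.2419  0.0653]
row [-0.156, 0.001, -0.037] [-0.005, 0.237, -0.001]
20 [ 0.4846 -0.2419  0.1153]
row [-0.162, -0.001, -0.287] [-0.005, 0.237, -0.001]
```

Request:
jog_arm(
  rows=[
    [[-0.03, 0, 0.004], [0, 0.02, 0]],
    [[-0.064, 0, 0.012], [0, 0.048, 0]],
    [[-0.075, 0, 0.022], [0, 0.075, 0]],
    [[-0.089, 0, 0.034], [0, 0.104, 0]],
    [[-0.1, 0, 0.045], [0, 0.135, 0]],
  ],
)

```text
t: 15.3
tool_pos: [0.4937, -0.241, 0.0473]
orientation: [-3.119, -0.002, -0.295]
force: [-0.6, -0.1, -2.4]
opening: 0.0214
gripper_force: 60.0
```

```bash
python3 look.py
```

```text
15.35 [ 0.492318   -0.24038351  0.04598554] [-3.11762229e+00 -1.86623762e-03 -2.95745928e-01] [ 0.82929792 -0.16899366 -3.93155637]
(1408, [370.0, 74.1], [134, 54, 43, 41]) [ 0.0089 -0.0322  0.0165]
(1456, [323.4, 79.2], [87, 58, 44, 43]) [ 0.0048 -0.0021  0.0165]
(1424, [272.8, 80.3], [37, 60, 43, 42]) [0.0046 0.0306 0.0165]
(1438, [283.4, 124.8], [47, 104, 43, 42]) [-0.0249  0.0237  0.0165]
```

Request:
jog_arm(
  rows=[
    [[0, 0, -0.04], [0, 0.03, 0]],
    [[0.01, 0, -0.1], [0, 0.06, 0]],
    [[0.03, 0, -0.2], [0, 0.09, 0]],
    [[0.05, 0, -0.32], [0, 0.1, 0]],
    [[0.08, 0, -0.45], [0, 0.1, 0]],
  ],
)

```text
t: 15.85
tool_pos: [0.4917, -0.2413, 0.1387]
orientation: [-3.086, 0.001, -0.533]
force: [0.8, -0.0, -2.9]
opening: 0.0215
gripper_force: 60.0
```

Request:
jog_arm(
  rows=[
    [[0.04, 0, -0.1], [0, 0, 0]],
    [[0.08, 0, -0.25], [0, 0, 0]],
    [[0.12, 0, -0.4], [0, 0, 0]],
    [[0.16, 0, -0.5], [0, 0, 0]],
    [[0.16, 0, -0.5], [0, 0, 0]],
  ],
)

```text
t: 16.35
tool_pos: [0.491, -0.2441, 0.2485]
orientation: [-3.089, -0.002, -0.545]
force: [0.8, -0.3, -2.2]
opening: 0.0218
gripper_force: 60.0
```

```bash
python3 look.py; cat > kin.py <<'E'
from h import *
def fk(q,P):
    d1,a1,a2,a3,d4,dt=P
    R=Ro.from_euler('z',q[0]);p=np.array([0,0,d1])+R.apply([a1,0,0])
    R=R*Ro.from_euler('y',q[1]);p=p+R.apply([0,0,a2])
    R=R*Ro.from_euler('y',q[2]);p=p+R.apply([a3,0,d4])
    R=R*Ro.from_euler('z',q[3])*Ro.from_euler('y',q[4])*Ro.from_euler('z',q[5])
    return p+R.apply([0,0,dt]),R*Ro.from_euler('z',RZ)
RZ=np.pi/2
D=[([-1.18640495,.131018859,1.4890041,-4e-5,1.52295491,-.0853974926],[.27147044,-.53460846,.21782352],[-3.05399403,-.730860835,.0003861]),
([-.64075937,-.82250871,2.20669902,.37695403,1.46858417,.65463712],[.42374032,-.07971235,.27545098],[-2.95777547,-.43441828,-.71375988]),
([-.15522764,-.49309206,2.31076519,.26150986,.89233965,1.00121982],[.52075143,.04723312,.11510188],[-2.95181349,-.43754432,-.73774991]),
([.35768788,-.4127382,2.25529699,-.04534516,.81142889,1.65722659],[.4973187,.22729215,.11512083],[-2.95175693,-.43751074,-.73735932]),
([-.8051,.3015,1.5994,-.0029,1.2374,.8371],[.462,-.4081,.0554],[3.1354,-.1105,.0007]),
([-.685216601,-.129602499,2.05028003,.000944,1.23140016,.88325975],[.37879235,-.24303693,.05910263],[-3.13423648,-.00313568,.01182778])]
E
python3 - <<'E'
import kin;from kin import *
from plant import robot
s=robot.read_state();D.append((s["q"],s["tool_pos"],s["orientation"]));print(s["q"])
for rz in(0,np.pi/2,-np.pi/2,np.pi):
    kin.RZ=rz
    def res(P):
        r=[]
        for q,p,o in D:
            a,b=fk(q,P);r+=list(a-p)+list(.3*(b.inv()*Ro.from_rotvec(o)).as_rotvec())
        return r
    k=least_squares(res,[.3,.0,.4,.0,.4,.2]);print(rz,k.cost,k.x.round(4),np.abs(k.fun).max())
E
```

```text
16.4 [ 0.49012699 -0.24348341  0.24573264] [-3.08811698e+00 -1.49723517e-03 -5.40303407e-01] [-0.85878008  0.48400345 -2.93374574]
(5739, [315.1, 115.0], [35, 65, 145, 82]) [-0.0187  0.0032  0.0165]
[-0.71414417 -0.32578021  1.90638851  0.23781812  1.30628717  0.82274752]
0 0.7840466104408033 [ 0.416  -0.0161  0.4339  0.1032  0.5668  0.4989] 0.47123893182327126
1.5707963267948966 0.006815659766257735 [ 0.416  -0.0161  0.4339  0.1032  0.5668  0.4989] 0.0535742665833579
-1.5707963267948966 3.115740188181587 [ 0.416  -0.0161  0.4339  0.1032  0.5668  0.4989] 0.9424777960769377
3.141592653589793 0.7840474022568318 [ 0.416  -0.0161  0.4339  0.1032  0.5668  0.4989] 0.47123976916394994
```

```bash
python3 - <<'E'
import re
t=open('kin.py').read()
t=t.replace("'z',q[3])","'z',S4*q[3])").replace("'z',q[5])","'z',S6*q[5])").replace("RZ=np.pi/2\n","RZ=np.pi/2;S4=S6=1\nPF=None\n",1)
open('kin.py','w').write(t)
E
python3 - <<'E'
import kin;from kin import *
from plant import robot
s=robot.read_state();D.append((s["q"],s["tool_pos"],s["orientation"]))
import itertools
for kin.S4,kin.S6,kin.RZ in itertools.product((1,-1),(1,-1),(np.pi/2,-np.pi/2,0,np.pi)):
    def res(P):
        r=[]
        for q,p,o in D:
            a,b=fk(q,P);r+=list(a-p)+list(.3*(b.inv()*Ro.from_rotvec(o)).as_rotvec())
        return r
    k=least_squares(res,[.3,.0,.4,.0,.4,.2])
    if k.cost<.02:print(kin.S4,kin.S6,kin.RZ,k.cost,k.x.round(4),np.abs(k.fun).reshape(-1,6).max(1))
E
```

```text
1 1 1.5707963267948966 0.006815659766257735 [ 0.416  -0.0161  0.4339  0.1032  0.5668  0.4989] [0.04615375 0.01182079 0.02761752 0.04590592 0.03772554 0.05357427
 0.02225033]
```

```bash
sed -i 's/d1,a1,a2,a3,d4,dt=P/d1,a1,a2,b2,a3,d4,dt,ex=P/; s/apply(\[0,0,a2\])/apply([b2,0,a2])/; s/p+R.apply(\[0,0,dt\])/p+R.apply([0,0,dt])+0*ex/' kin.py; python3 - <<'E'
import kin;from kin import *
from plant import robot
s=robot.read_state();D.append((s["q"],s["tool_pos"],s["orientation"]))
np.set_printoptions(precision=4,suppress=True)
for q,p,o in D: print(((fk(q,[0]*8)[1]).inv()*Ro.from_rotvec(o)).as_rotvec())
def res(P):
    r=[]
    for q,p,o in D: r+=list(fk(q,P)[0]-p)
    return r
k=least_squares(res,[.3,.0,.4,0,.0,.4,.2,0]);print(k.x,k.fun.reshape(-1,3))
E
```

```text
[ 0. -0. -0.]
[-0.  0. -0.]
[-0. -0.  0.]
[ 0.  0. -0.]
[ 0. -0. -0.]
[0. 0. 0.]
[ 0.  0. -0.]
[ 0.4164 -0.0164  0.4343 -0.0071  0.1005  0.5732  0.4997  0.    ] [[-0.0464 -0.0218  0.0019]
 [-0.0111  0.0003 -0.0059]
 [ 0.0039 -0.0275  0.0019]
 [ 0.0352 -0.0458  0.0045]
 [-0.0353 -0.0378 -0.0027]
 [-0.0539 -0.0219 -0.0035]
 [-0.0106 -0.0218  0.0038]]
```

```bash
python3 - <<'E'
t=open('kin.py').read()
i=t.index("def fk");j=t.index("RZ=np.pi/2;")
t=t[:i]+'''def fk(q,P):
    d1,a1,c1,a2,a3,d4,dt,a5,tx,ty=P
    R=Ro.from_euler('z',q[0]);p=np.array([0,0,d1])+R.apply([a1,c1,0])
    R=R*Ro.from_euler('y',q[1]);p=p+R.apply([0,0,a2])
    R=R*Ro.from_euler('y',q[2]);p=p+R.apply([a3,0,d4])
    R=R*Ro.from_euler('z',q[3])*Ro.from_euler('y',q[4]);p=p+R.apply([a5,0,dt])
    R=R*Ro.from_euler('z',q[5]+RZ)
    return p+R.apply([tx,ty,0]),R
'''+t[j:]
open('kin.py','w').write(t)
E
python3 - <<'E'
import kin;from kin import *
from plant import robot
s=robot.read_state();D.append((s["q"],s["tool_pos"],s["orientation"]))
np.set_printoptions(precision=4,suppress=True)
def res(P):
    return np.concatenate([fk(q,P)[0]-p for q,p,o in D])
k=least_squares(res,[.3,.0,0,.4,0,.4,.2,0,0,0]);print(k.x,k.fun.reshape(-1,3))
J=k.jac;print(np.linalg.svd(J)[1])
E
```

```text
[ 0.3181 -0.      0.0512  0.3691  0.0616  0.5534  0.3774 -0.      0.
 -0.    ] [[ 0.  0. -0.]
 [ 0. -0.  0.]
 [-0.  0. -0.]
 [-0.  0. -0.]
 [-0. -0.  0.]
 [ 0.  0. -0.]
 [ 0.  0. -0.]]
[5.2309 5.1382 3.6314 1.0918 1.0129 0.6033 0.4627 0.3688 0.2854 0.1896]
```

```bash
cat >> kin.py <<'E'
PF=[.3181,0,.0512,.3691,.0616,.5534,.3774,0,0,0]
LO=np.array([-2.96,-.89,.02,-1.34,0,-2.66])+.03;HI=np.array([2.96,2.26,2.5,4.48,2.73,2.66])-.03
FL=Ro.from_matrix(np.diag([1.,-1,-1]))
def ik(p,R,q0):
    def r(q):
        a,b=fk(q,PF);return np.r_[(a-p)*5,(b.inv()*R).as_rotvec()]
    k=least_squares(r,np.clip(q0,LO+1e-3,HI-1e-3),bounds=(LO,HI));return k.x,np.abs(k.fun).max()
def pose(nose,psi,pitch):
    """nose-down pitch>0 (deg)"""
    R=tool(psi,-np.radians(pitch));return np.array(nose)-(R*FL).apply([.1375,0,-.0524]),R
H=np.array([.5941,.167]);hy=.1547
def hot(X):
    X=np.atleast_2d(X);c,s=np.cos(hy),np.sin(hy);d=X[:,:2]-H;return np.c_[d[:,0]*c+d[:,1]*s,-d[:,0]*s+d[:,1]*c,X[:,2]]
def pts(q):
    p,R=fk(q,PF);sc=R*FL
    g=lambda *a:np.stack(np.meshgrid(*a),-1).reshape(-1,3)
    L=np.linspace
    T=[g(L(-.0375,.0375,5),L(-.094,.094,13),L(-.084,-.2,7)),g([-.01,.01],L(-.035,.035,5),L(-.1,0,8)),g([-.04,.04],[-.04,.04],L(-.2,-.377,10))]
    P=[p+R.apply(t) for t in T]
    o=p+sc.apply([.095,0,-.0524])
    P.append(o+sc.apply(g(L(-.0425,.0425,8),L(-.05,.05,8),[0.,.034])));P.append(o+sc.apply(g(L(-.145,-.045,12),[-.011,.011],[.061,.079])))
    Rz=Ro.from_euler('z',q[0]);e=np.array([0,0,PF[0]])+Rz.apply([0,PF[2],0]);R2=Rz*Ro.from_euler('y',q[1]);e=e+R2.apply([0,0,PF[3]])
    R3=R2*Ro.from_euler('y',q[2]);P.append(e+R3.apply(g([0,.12],[-.06,.06],L(0,.6,25))))
    return P
def raild(q):
    m=[]
    for X in pts(q):
        h=hot(X);y=np.clip(h[:,1],-.228,.3);d=np.hypot(np.hypot(h[:,0]+.078,h[:,2]-.295),h[:,1]-y)
        for yp in(-.228,.228):d=np.minimum(d,np.hypot(np.hypot(h[:,0]+.078,h[:,1]-yp),np.maximum(h[:,2]-.295,0)))
        b=np.clip(h[:,1],.24,.3);d=np.minimum(d,np.hypot(np.hypot(h[:,0]+.078,h[:,1]-b),np.maximum(.10-h[:,2],0)+np.maximum(h[:,2]-.295,0))-.01)
        m.append(d.min()-.006)
    return np.array(m)
E
python3 - <<'E'
from kin import *
from plant import robot
np.set_printoptions(precision=3,suppress=True)
s=robot.read_state();q0=s["q"];pan=np.array([.607,.260])
for psi in np.radians([-30,0,20,45,60,80,100,120]):
    n=np.r_[pan-.028*np.array([np.cos(psi),np.sin(psi)]),.175]
    q=np.r_[.1,q0[1:]];out=[]
    for pit in(-20,0,20,40,50):
        best=None
        for qi in(q,np.r_[.3,-.2,1.6,.3,1.6,.5],np.r_[.3,0,1.6,-.5,1.6,1.2],np.r_[.3,0,1.6,1.,1.6,1.2],np.r_[.3,0,1.6,-1.,1.6,-1]):
            x,e=ik(*pose(n,psi,pit),qi)
            if best is None or e<best[1]-1e-4:best=(x,e)
            if e<1e-3:break
        q,e=best;out.append((pit,round(e,3),q.round(2).tolist(),raild(q).round(3).tolist()))
    print(round(np.degrees(psi)));[print("  ",*o) for o in out if o[0] in(-20,50) or o[1]>1e-3]
E
```

```text
-30
   -20 0.145 [0.65, -0.06, 1.77, -0.18, 1.29, 2.63] [-0.015, 0.006, 0.076, 0.042, 0.029, 0.184]
   0 0.008 [0.54, 0.06, 1.54, 0.01, 1.53, 2.63] [0.001, 0.0, 0.12, 0.047, 0.024, 0.234]
   50 0.0 [0.13, 0.74, 0.78, 0.65, 2.27, 2.48] [0.065, 0.025, 0.192, 0.038, 0.044, 0.184]
0
   -20 0.0 [0.58, -0.41, 2.1, -0.21, 1.17, 2.21] [0.04, 0.083, 0.119, 0.064, 0.075, 0.214]
   50 0.0 [0.25, 0.96, 0.45, 0.35, 2.56, 2.03] [0.101, 0.026, 0.226, 0.047, 0.036, 0.143]
20
   -20 0.0 [0.31, -0.55, 2.2, 0.02, 1.15, 1.53] [0.043, 0.08, 0.116, 0.096, 0.075, 0.22]
   50 0.0 [0.33, 1.03, 0.34, -0.03, 2.64, 1.54] [0.099, 0.026, 0.224, 0.046, 0.036, 0.127]
45
   -20 0.0 [-0.02, -0.42, 2.11, 0.26, 1.22, 0.71] [-0.002, 0.035, 0.086, 0.092, 0.07, 0.19]
   50 0.0 [0.44, 0.97, 0.44, -0.47, 2.52, 0.95] [0.068, 0.024, 0.194, 0.039, 0.043, 0.144]
60
   -20 0.0 [-0.12, -0.23, 1.96, 0.33, 1.29, 0.33] [-0.001, 0.015, 0.063, 0.091, 0.07, 0.169]
   50 0.0 [0.5, 0.87, 0.59, -0.62, 2.37, 0.72] [0.053, 0.03, 0.171, 0.039, 0.052, 0.16]
80
   -20 0.0 [-0.16, 0.05, 1.69, 0.35, 1.41, -0.05] [-0.0, 0.016, 0.055, 0.093, 0.085, 0.171]
   50 0.0 [0.57, 0.71, 0.83, -0.74, 2.14, 0.5] [0.043, 0.045, 0.143, 0.045, 0.07, 0.181]
100
   -20 0.0 [-0.14, 0.33, 1.38, 0.33, 1.55, -0.34] [0.01, 0.071, 0.084, 0.098, 0.117, 0.185]
   50 0.0 [0.62, 0.53, 1.08, -0.81, 1.88, 0.32] [0.04, 0.066, 0.125, 0.059, 0.089, 0.191]
120
   -20 0.0 [-0.07, 0.6, 1.03, 0.29, 1.71, -0.58] [0.075, 0.14, 0.159, 0.108, 0.157, 0.183]
   50 0.0 [0.65, 0.34, 1.32, -0.86, 1.61, 0.15] [0.04, 0.088, 0.115, 0.079, 0.097, 0.191]
```

```bash
cat > plan.py <<'E'
from kin import *
from plant import robot
np.set_printoptions(precision=3,suppress=True)
def run(W,n,base=None,nr=5):
    """W list of (nose,psi deg,pitch); n rows per segment"""
    s=robot.read_state();R0=Ro.from_rotvec(s["orientation"]);p0=s["tool_pos"];q=s["q"]
    sc=R0*FL;nose=p0+sc.apply([.1375,0,-.0524]);x=sc.apply([1,0,0]);w0=(nose,np.degrees(np.arctan2(x[1],x[0])),-np.degrees(np.arcsin(x[2])))
    print("now",w0)
    seq=[];a=w0
    for b,k in zip(W,n):
        for i in range(1,k+1):
            f=i/k;seq.append((a[0]+(np.array(b[0])-a[0])*f,a[1]+(b[1]-a[1])*f,a[2]+(b[2]-a[2])*f))
        a=(np.array(b[0]),b[1],b[2])
    bp,bR=p0,R0
    for i,w in enumerate(seq):
        p,R=pose(w[0],np.radians(w[1]),w[2]);qn,e=ik(p,R,q)
        d=bR.inv().apply(p-bp)/.2;t=(bR.inv()*R).as_rotvec()/(np.pi/2)
        print(f"[{np.round(d,3).tolist()},{np.round(t,3).tolist()}],","e%.3f dq%.2f rail%.3f lo%.2f"%(e,np.abs(qn-q).max(),raild(qn).min(),min((qn-LO).min(),(HI-qn).min())))
        q=qn
        if i%nr==nr-1:bp,bR=p,R;print()
E
python3 - <<'E'
from plan import *
run([((.63,-.2,.34),10,-20),((.65,-.08,.36),45,-20),((.66,.04,.36),80,-20),((.64,.17,.33),113,-20),((.619,.234,.24),115,-20)],[5,8,7,7,5])
E
```

```text
now (array([ 0.637, -0.243,  0.243]), np.float64(-0.011611441446792789), np.float64(-19.848239498213246))
[[0.026, -0.02, -0.093],[0.003, 0.0, -0.021]], e0.000 dq0.04 rail0.108 lo0.52
[[0.054, -0.038, -0.186],[0.011, 0.001, -0.042]], e0.000 dq0.04 rail0.105 lo0.52
[[0.082, -0.056, -0.278],[0.018, 0.001, -0.063]], e0.000 dq0.04 rail0.099 lo0.51
[[0.11, -0.074, -0.37],[0.026, 0.001, -0.084]], e0.000 dq0.04 rail0.092 lo0.52
[[0.14, -0.093, -0.462],[0.034, 0.001, -0.105]], e0.000 dq0.04 rail0.088 lo0.52

[[0.03, -0.016, -0.002],[0.017, 0.0, -0.046]], e0.000 dq0.07 rail0.080 lo0.54
[[0.064, -0.031, -0.003],[0.033, 0.0, -0.091]], e0.000 dq0.07 rail0.072 lo0.57
[[0.102, -0.048, -0.003],[0.05, 0.0, -0.137]], e0.000 dq0.07 rail0.064 lo0.60
[[0.144, -0.066, -0.001],[0.067, 0.0, -0.183]], e0.000 dq0.06 rail0.058 lo0.64
[[0.19, -0.084, 0.003],[0.083, 0.0, -0.228]], e0.000 dq0.06 rail0.052 lo0.67

[[0.053, -0.001, 0.006],[0.017, 0.0, -0.046]], e0.000 dq0.06 rail0.048 lo0.71
[[0.111, -0.002, 0.014],[0.033, -0.0, -0.091]], e0.000 dq0.06 rail0.044 lo0.75
[[0.172, -0.004, 0.023],[0.05, 0.0, -0.137]],
[... 798 characters left out ...]
5 lo0.81
[[0.342, 0.117, 0.216],[0.072, 0.0, -0.197]], e0.000 dq0.05 rail0.070 lo0.80
[[0.439, 0.143, 0.274],[0.09, 0.0, -0.246]], e0.000 dq0.05 rail0.076 lo0.78

[[0.083, 0.068, 0.053],[0.018, 0.0, -0.049]], e0.000 dq0.05 rail0.078 lo0.76
[[0.171, 0.136, 0.108],[0.036, 0.0, -0.098]], e0.000 dq0.06 rail0.077 lo0.74
[[0.204, 0.136, 0.216],[0.037, 0.0, -0.103]], e0.000 dq0.06 rail0.069 lo0.78
[[0.237, 0.136, 0.323],[0.039, 0.0, -0.107]], e0.000 dq0.05 rail0.065 lo0.82
[[0.27, 0.135, 0.431],[0.04, 0.0, -0.111]], e0.000 dq0.05 rail0.066 lo0.85

[[0.032, 0.012, 0.107],[0.002, 0.0, -0.004]], e0.000 dq0.04 rail0.064 lo0.89
[[0.064, 0.024, 0.215],[0.003, 0.0, -0.008]], e0.000 dq0.04 rail0.066 lo0.93
```

Request:
jog_arm(
  rows=[
    [[0.026, -0.02, -0.093], [0.003, 0, -0.021]],
    [[0.054, -0.038, -0.186], [0.011, 0, -0.042]],
    [[0.082, -0.056, -0.278], [0.018, 0, -0.063]],
    [[0.11, -0.074, -0.37], [0.026, 0, -0.084]],
    [[0.14, -0.093, -0.462], [0.034, 0, -0.105]],
  ],
)

```text
t: 16.9
tool_pos: [0.4838, -0.2246, 0.3388]
orientation: [-3.049, -0.269, -0.527]
force: [1.2, -0.3, -2.3]
opening: 0.0217
gripper_force: 60.0
```

Request:
jog_arm(
  rows=[
    [[0.03, -0.016, -0.002], [0.017, 0, -0.046]],
    [[0.064, -0.031, -0.003], [0.033, 0, -0.091]],
    [[0.102, -0.048, -0.003], [0.05, 0, -0.137]],
    [[0.144, -0.066, -0.001], [0.067, 0, -0.183]],
    [[0.19, -0.084, 0.003], [0.083, 0, -0.228]],
  ],
)

```text
t: 17.4
tool_pos: [0.5167, -0.202, 0.3505]
orientation: [-2.883, -0.825, -0.5]
force: [-0.1, 0.5, -1.7]
opening: 0.0214
gripper_force: 60.0
```

Request:
jog_arm(
  rows=[
    [[0.053, -0.001, 0.006], [0.017, 0, -0.046]],
    [[0.111, -0.002, 0.014], [0.033, 0, -0.091]],
    [[0.172, -0.004, 0.023], [0.05, 0, -0.137]],
    [[0.237, -0.011, 0.046], [0.069, 0, -0.189]],
    [[0.306, -0.02, 0.072], [0.088, 0, -0.241]],
  ],
)

```text
t: 17.9
tool_pos: [0.5679, -0.1657, 0.3579]
orientation: [-2.607, -1.358, -0.452]
force: [0.9, 0.4, -2.8]
opening: 0.0218
gripper_force: 60.0
```

```bash
python3 - <<'E'
from plan import *
run([((.66,.04,.36),80,-20),((.64,.17,.33),113,-20),((.619,.234,.24),115,-20)],[6,7,7])
E
python3 look.py
```

```text
now (array([ 0.652, -0.045,  0.355]), np.float64(54.965715194465744), np.float64(-19.935949328897827))
[[0.061, 0.016, 0.018],[0.01, -0.0, -0.044]], e0.000 dq0.05 rail0.031 lo0.91
[[0.126, 0.034, 0.038],[0.026, -0.0, -0.087]], e0.000 dq0.05 rail0.034 lo0.95
[[0.195, 0.052, 0.059],[0.042, -0.0, -0.131]], e0.000 dq0.05 rail0.038 lo0.93
[[0.267, 0.069, 0.081],[0.058, -0.0, -0.174]], e0.000 dq0.05 rail0.043 lo0.91
[[0.342, 0.085, 0.104],[0.074, -0.0, -0.218]], e0.000 dq0.05 rail0.049 lo0.89

[[0.069, 0.043, 0.021],[0.016, 0.0, -0.044]], e0.000 dq0.05 rail0.056 lo0.86
[[0.15, 0.066, 0.073],[0.034, 0.0, -0.093]], e0.000 dq0.05 rail0.058 lo0.85
[[0.235, 0.089, 0.127],[0.052, 0.0, -0.142]], e0.000 dq0.05 rail0.061 lo0.83
[[0.324, 0.111, 0.183],[0.07, 0.0, -0.191]], e0.000 dq0.04 rail0.065 lo0.81
[[0.418, 0.131, 0.24],[0.087, 0.0, -0.24]], e0.000 dq0.05 rail0.070 lo0.80

[[0.083, 0.061, 0.053],[0.018, -0.0, -0.049]], e0.000 dq0.05 rail0.076 lo0.78
[[0.171, 0.121, 0.108],[0.036, 0.0, -0.098]], e0.000 dq0.05 rail0.078 lo0.76
[[0.264, 0.18, 0.164],[0.054, 0.0, -0.148]], e0.000 dq0.06 rail0.077 lo0.74
[[0.287, 0.176, 0.241],[0.055, 0.0, -0.151]], e0.000 dq0.04 rail0.071 lo0.77
[[0.311, 0.172, 0.318],[0.056, -0.0, -0.154]], e0.000 dq0.04 rail0.067 lo0.79

[[0.023, 0.008, 0.077],[0.001, 0.0, -0.003]], e0.000 dq0.04 rail0.065 lo0.82
[[0.046, 0.016, 0.154],[0.002, 0.0, -0.006]], e0.000 dq0.03 rail0.065 lo0.85
[[0.069, 0.025, 0.23],[0.003, 0.0, -0.009]], e0.000 dq0.03 rail0.065 lo0.87
[[0.092, 0.033, 0.307],[0.004, 0.0, -0.012]], e0.000 dq0.03 rail0.064 lo0.90
[[0.115, 0.041, 0.384],[0.005, 0.0, -0.015]], e0.000 dq0.03 rail0.066 lo0.93

17.95 [ 0.56906798 -0.16418548  0.35716962] [-2.60049235 -1.36547615 -0.4526208 ] [-1.52693147  1.79844026 -2.93069045]
(5740, [315.3, 115.4], [34, 66, 146, 81]) [-0.0223  0.0038  0.0165]
```

Request:
jog_arm(
  rows=[
    [[0.061, 0.016, 0.018], [0.01, 0, -0.044]],
    [[0.126, 0.034, 0.038], [0.026, 0, -0.087]],
    [[0.195, 0.052, 0.059], [0.042, 0, -0.131]],
    [[0.267, 0.069, 0.081], [0.058, 0, -0.174]],
    [[0.342, 0.085, 0.104], [0.074, 0, -0.218]],
  ],
)

```text
t: 18.45
tool_pos: [0.6228, -0.1172, 0.3619]
orientation: [-2.29, -1.78, -0.403]
force: [-0.2, -0.3, -2.7]
opening: 0.0215
gripper_force: 60.0
```

Request:
jog_arm(
  rows=[
    [[0.069, 0.043, 0.021], [0.016, 0, -0.044]],
    [[0.15, 0.066, 0.073], [0.034, 0, -0.093]],
    [[0.235, 0.089, 0.127], [0.052, 0, -0.142]],
    [[0.324, 0.111, 0.183], [0.07, 0, -0.191]],
    [[0.418, 0.131, 0.24], [0.087, 0, -0.24]],
  ],
)

```text
t: 18.95
tool_pos: [0.6717, -0.0315, 0.3451]
orientation: [-1.862, -2.17, -0.327]
force: [-0.1, -0.2, -1.6]
opening: 0.0214
gripper_force: 60.0
```

Request:
jog_arm(
  rows=[
    [[0.083, 0.061, 0.053], [0.018, 0, -0.049]],
    [[0.171, 0.121, 0.108], [0.036, 0, -0.098]],
    [[0.264, 0.18, 0.164], [0.054, 0, -0.148]],
    [[0.264, 0.18, 0.164], [0.054, 0, -0.148]],
    [[0.264, 0.18, 0.164], [0.054, 0, -0.148]],
  ],
)

```text
t: 19.45
tool_pos: [0.698, 0.0342, 0.3326]
orientation: [-1.571, -2.364, -0.275]
force: [0.2, -0.1, -2.2]
opening: 0.0214
gripper_force: 60.0
```

```bash
python3 - <<'E'
from plan import *
n=(.619,.235,.18)
run([((.619,.234,.24),115,-20),(n,115,-10),(n,115,5),(n,115,50),(n,115,55)],[5,5,5,15,5])
E
python3 look.py
```

```text
now (array([0.641, 0.17 , 0.33 ]), np.float64(112.78151129528453), np.float64(-19.918164210846395))
[[0.033, 0.01, 0.108],[0.001, 0.0, -0.005]], e0.000 dq0.06 rail0.070 lo0.78
[[0.066, 0.021, 0.216],[0.003, 0.0, -0.009]], e0.000 dq0.05 rail0.066 lo0.82
[[0.099, 0.031, 0.324],[0.005, 0.001, -0.014]], e0.000 dq0.05 rail0.066 lo0.85
[[0.132, 0.041, 0.432],[0.006, 0.001, -0.019]], e0.000 dq0.04 rail0.064 lo0.89
[[0.165, 0.052, 0.54],[0.008, 0.001, -0.023]], e0.000 dq0.04 rail0.066 lo0.93

[[-0.01, 0.0, 0.033],[0.0, -0.022, -0.0]], e0.000 dq0.03 rail0.063 lo0.96
[[-0.019, 0.001, 0.066],[-0.0, -0.044, -0.0]], e0.000 dq0.03 rail0.059 lo0.99
[[-0.028, 0.001, 0.1],[-0.0, -0.067, -0.0]], e0.000 dq0.03 rail0.055 lo1.02
[[-0.036, 0.002, 0.134],[-0.0, -0.089, -0.0]], e0.000 dq0.03 rail0.053 lo1.05
[[-0.042, 0.002, 0.168],[-0.0, -0.111, -0.0]], e0.000 dq0.03 rail0.051 lo1.08

[[0.015, 0.0, -0.036],[0.0, -0.033, -0.0]], e0.000 dq0.05 rail0.050 lo1.09
[[0.031, -0.0, -0.07],[-0.0, -0.067, 0.0]], e0.000 dq0.05 rail0.049 lo1.10
[[0.049, 0.0, -0.104],[0.0, -0.1, -0.0]], e0.000 dq0.05 rail0.049 lo1.11
[[
[... 1133 characters left out ...]
 -0.0, -0.137],[0.0, -0.133, 0.0]], e0.000 dq0.05 rail0.047 lo0.50
[[0.091, -0.0, -0.169],[0.0, -0.167, 0.0]], e0.000 dq0.05 rail0.045 lo0.46

[[0.005, -0.0, -0.012],[0.0, -0.011, -0.0]], e0.000 dq0.02 rail0.044 lo0.44
[[0.01, -0.0, -0.024],[0.0, -0.022, 0.0]], e0.000 dq0.02 rail0.043 lo0.42
[[0.015, 0.0, -0.036],[-0.0, -0.033, -0.0]], e0.000 dq0.02 rail0.042 lo0.41
[[0.02, 0.0, -0.047],[0.0, -0.044, 0.0]], e0.000 dq0.01 rail0.041 lo0.39
[[0.025, 0.0, -0.059],[0.0, -0.056, 0.0]], e0.000 dq0.01 rail0.040 lo0.38

19.5 [0.69794482 0.03336634 0.33352674] [-1.5726998  -2.36466645 -0.27606408] [-0.24698145 -0.05754963 -2.77769392]
(5708, [316.3, 114.6], [40, 63, 140, 84]) [-0.0193  0.0034  0.0165]
```

Request:
jog_arm(
  rows=[
    [[0.033, 0.01, 0.108], [0.001, 0, -0.005]],
    [[0.066, 0.021, 0.216], [0.003, 0, -0.009]],
    [[0.099, 0.031, 0.324], [0.005, 0, -0.014]],
    [[0.132, 0.041, 0.432], [0.006, 0, -0.019]],
    [[0.165, 0.052, 0.54], [0.008, 0, -0.023]],
  ],
)

```text
t: 20.0
tool_pos: [0.6815, 0.099, 0.2444]
orientation: [-1.528, -2.394, -0.271]
force: [0.8, -0.7, -2.0]
opening: 0.0215
gripper_force: 60.0
```

Request:
jog_arm(
  rows=[
    [[-0.01, 0, 0.033], [0, -0.022, 0]],
    [[-0.019, 0, 0.066], [0, -0.044, 0]],
    [[-0.028, 0, 0.1], [0, -0.067, 0]],
    [[-0.036, 0, 0.134], [0, -0.089, 0]],
    [[-0.042, 0, 0.168], [0, -0.111, 0]],
  ],
)

```text
t: 20.5
tool_pos: [0.681, 0.1027, 0.2115]
orientation: [-1.612, -2.53, -0.142]
force: [-0.1, -0.4, -2.0]
opening: 0.0213
gripper_force: 60.0
```

Request:
jog_arm(
  rows=[
    [[0, 0, 0], [0, 0, 0]],
    [[0, 0, 0], [0, 0, 0]],
  ],
)

```text
t: 20.7
tool_pos: [0.6803, 0.1037, 0.211]
orientation: [-1.608, -2.527, -0.143]
force: [0.9, -0.2, -2.8]
opening: 0.0212
gripper_force: 60.0
```

```bash
python3 - <<'E'
from plan import *
from plant import imaging
s=robot.read_state();p=s["tool_pos"];R=Ro.from_rotvec(s["orientation"])
print("nose",[(p+(R*FL).apply([.1375,y,-.0524])).round(4) for y in(-.05,0,.05)],s["force"],s["t"])
w=imaging.read_camera("wrist")["frame"];t=imaging.read_camera("top")["frame"];sc=imaging.read_camera("scene")["frame"]
z=lambda f,r:cv2.resize(f[r[0]:r[1],r[2]:r[3]],(400,300),interpolation=cv2.INTER_CUBIC)
a=np.vstack([np.hstack([z(w,(0,240,160,480)),z(t,(120,225,200,340))]),np.hstack([z(sc,(140,290,290,490)),z(w,(0,400,0,640))])])
cv2.imwrite("pics/pour.png",a[:,:,::-1])
E
```

```text
nose [array([0.665, 0.256, 0.183]), array([0.619, 0.235, 0.183]), array([0.574, 0.213, 0.183])] [ 0.914 -0.176 -2.814] 20.7
```

View pics/pour.png

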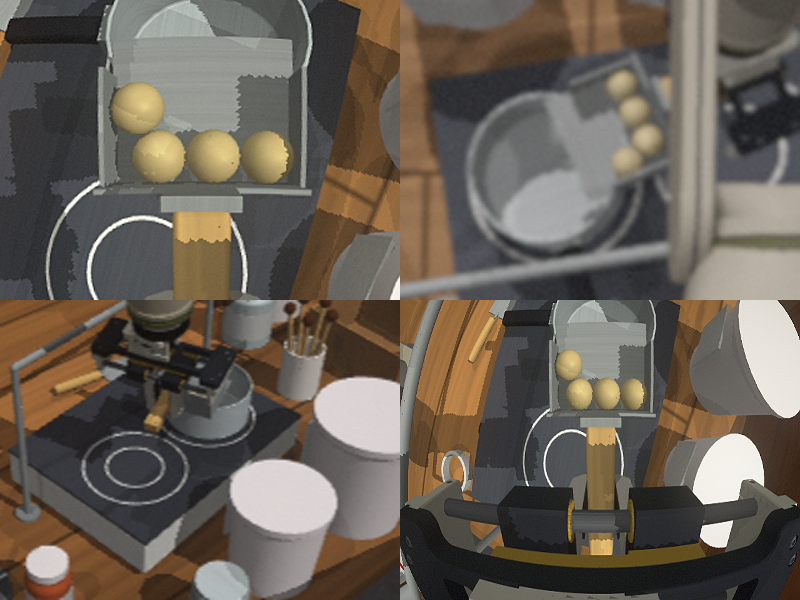

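The composite shows the nose inside the pan's rim circle and centred, with all four balls against the scoop's back wall. The hand is clear of the bins and rail. I'll tilt about the nose.

Request:
jog_arm(
  rows=[
    [[0.015, 0, -0.036], [0, -0.033, 0]],
    [[0.031, 0, -0.07], [0, -0.067, 0]],
    [[0.049, 0, -0.104], [0, -0.1, 0]],
    [[0.069, 0, -0.137], [0, -0.133, 0]],
    [[0.091, 0, -0.169], [0, -0.167, 0]],
  ],
)

```text
t: 21.35
tool_pos: [0.6755, 0.1139, 0.2478]
orientation: [1.645, 2.581, -0.071]
force: [-0.3, 0.5, -2.8]
opening: 0.0219
gripper_force: 60.0
```

Request:
jog_arm(
  rows=[
    [[0.015, 0, -0.036], [0, -0.033, 0]],
    [[0.031, 0, -0.07], [0, -0.067, 0]],
    [[0.049, 0, -0.104], [0, -0.1, 0]],
    [[0.069, 0, -0.137], [0, -0.133, 0]],
    [[0.091, 0, -0.169], [0, -0.167, 0]],
  ],
)

```text
t: 21.85
tool_pos: [0.6664, 0.1333, 0.2799]
orientation: [1.521, 2.384, -0.267]
force: [-0.4, -0.4, -2.4]
opening: 0.0212
gripper_force: 60.0
```

Request:
jog_arm(
  rows=[
    [[0.015, 0, -0.036], [0, -0.033, 0]],
    [[0.031, 0, -0.07], [0, -0.067, 0]],
    [[0.049, 0, -0.104], [0, -0.1, 0]],
    [[0.069, 0, -0.137], [0, -0.133, 0]],
    [[0.091, 0, -0.169], [0, -0.167, 0]],
  ],
)

```text
t: 22.35
tool_pos: [0.654, 0.1596, 0.3052]
orientation: [1.391, 2.179, -0.438]
force: [0.1, 0.6, -1.9]
opening: 0.0215
gripper_force: 60.0
```

Request:
jog_arm(
  rows=[
    [[0.015, 0, -0.036], [0, -0.033, 0]],
    [[0.031, 0, -0.07], [0, -0.067, 0]],
    [[0.049, 0, -0.104], [0, -0.1, 0]],
    [[0.049, 0, -0.104], [0, -0.1, 0]],
    [[0.049, 0, -0.104], [0, -0.1, 0]],
  ],
)

```text
t: 22.85
tool_pos: [0.6454, 0.1778, 0.3154]
orientation: [1.311, 2.056, -0.528]
force: [-0.5, -0.8, -2.2]
opening: 0.0215
gripper_force: 60.0
```

```bash
python3 - <<'E'
from plan import *
from plant import imaging
w=imaging.read_camera("wrist");print("wrist",balls(w,(150,480,0,240)))
t=imaging.read_camera("top");print("top",balls(t,(205,345,125,230)));print("tray",balls(t,(405,455,160,255)))
sc=imaging.read_camera("scene");print("scene",balls(sc,(300,440,160,270)))
s=robot.read_state();print(s["t"],s["tool_pos"],s["force"])
c=pickle.load(open("t3.pkl","rb"));print("pan px",proj(t,[.607,.26,.1]),proj(sc,[.607,.26,.1]))
E
```

```text
wrist [(466, [360.5, 8.2], [197, 0, 28, 19]), (3147, [321.0, 203.2], [147, 169, 48, 71]), (50, [172.1, 235.5], [19, 232, 7, 8]), (67, [191.3, 237.5], [34, 235, 18, 5])]
top [(136, [242.5, 155.0], [29, 12, 18, 35]), (138, [274.6, 147.4], [59, 15, 21, 17]), (65, [234.7, 189.2], [27, 58, 7, 12])]
tray []
scene [(42, [389.9, 183.0], [87, 20, 7, 7]), (48, [398.9, 183.7], [95, 21, 10, 6])]
23.0 [0.646 0.177 0.316] [ 1.085  1.33  -1.092]
pan px [[253.274 182.465]] [[391.917 191.602]]
```

```bash
python3 - <<'E'
from plan import *
run([((.64,.18,.34),113,10),((.66,.04,.36),75,0),((.65,-.10,.35),35,0),((.61,-.36,.28),-3,0),((.583,-.417,.12),-3.7,0)],[8,7,7,8,5])
E
```

```text
now (array([0.62 , 0.233, 0.183]), np.float64(114.70407013533199), np.float64(44.19191859345622))
[[-0.111, -0.002, 0.006],[0.006, 0.047, 0.002]], e0.000 dq0.07 rail0.073 lo0.61
[[-0.219, -0.007, 0.014],[0.007, 0.095, 0.004]], e0.000 dq0.07 rail0.069 lo0.69
[[-0.323, -0.012, 0.022],[0.008, 0.142, 0.006]], e0.000 dq0.07 rail0.064 lo0.76
[[-0.422, -0.017, 0.031],[0.009, 0.19, 0.008]], e0.000 dq0.07 rail0.061 lo0.83
[[-0.517, -0.022, 0.04],[0.01, 0.237, 0.011]], e0.000 dq0.08 rail0.066 lo0.91

[[-0.088, -0.004, -0.025],[0.001, 0.047, 0.002]], e0.000 dq0.08 rail0.068 lo0.94
[[-0.173, -0.009, -0.048],[0.002, 0.095, 0.004]], e0.000 dq0.08 rail0.074 lo0.90
[[-0.253, -0.013, -0.071],[0.002, 0.142, 0.007]], e0.000 dq0.07 rail0.083 lo0.82
[[-0.348, -0.101, -0.03],[0.018, 0.158, 0.065]], e0.000 dq0.05 rail0.084 lo0.84
[[-0.436, -0.19, 0.01],[0.033, 0.174, 0.124]], e0.000 dq0.05 rail0.084 lo0.82

[[-0.105, -0.069, 0.015],[0.007, 0.016, 0.06]], e0.000 dq0.05 rail0.086 lo0.82
[[-0.204, -0.14, 0.03],[0.012, 0.032, 0.12]], e0.000 dq0.05 rail0.083 lo0.81
[[-0.296, -0.21, 0.044],[0.016, 0.047, 0.18]],
[... 986 characters left out ...]
], e0.000 dq0.04 rail0.121 lo0.88
[[-0.152, 0.173, 0.087],[0.0, 0.0, 0.106]], e0.000 dq0.04 rail0.147 lo0.89
[[-0.222, 0.26, 0.131],[0.0, 0.0, 0.158]], e0.000 dq0.05 rail0.175 lo0.91
[[-0.286, 0.349, 0.175],[0.0, 0.0, 0.211]], e0.000 dq0.05 rail0.203 lo0.92
[[-0.347, 0.439, 0.219],[0.0, 0.0, 0.264]], e0.000 dq0.05 rail0.223 lo0.94

[[-0.024, 0.057, 0.16],[0.0, 0.0, 0.002]], e0.000 dq0.06 rail0.219 lo0.95
[[-0.048, 0.113, 0.32],[0.0, 0.0, 0.003]], e0.000 dq0.06 rail0.220 lo0.96
[[-0.072, 0.17, 0.48],[0.0, 0.0, 0.005]], e0.000 dq0.06 rail0.226 lo0.98
[[-0.096, 0.227, 0.64],[0.0, 0.0, 0.006]], e0.000 dq0.06 rail0.236 lo0.97
[[-0.12, 0.283, 0.8],[0.0, 0.0, 0.008]], e0.000 dq0.06 rail0.248 lo0.94
```

Request:
jog_arm(
  rows=[
    [[-0.111, -0.002, 0.006], [0.006, 0.047, 0.002]],
    [[-0.219, -0.007, 0.014], [0.007, 0.095, 0.004]],
    [[-0.323, -0.012, 0.022], [0.008, 0.142, 0.006]],
    [[-0.422, -0.017, 0.031], [0.009, 0.19, 0.008]],
    [[-0.517, -0.022, 0.04], [0.01, 0.237, 0.011]],
  ],
)

```text
t: 23.5
tool_pos: [0.6753, 0.1021, 0.3843]
orientation: [1.528, 2.337, -0.304]
force: [-0.6, 0.1, -1.4]
opening: 0.0215
gripper_force: 60.0
```

Request:
jog_arm(
  rows=[
    [[-0.088, -0.004, -0.025], [0, 0.047, 0.002]],
    [[-0.173, -0.009, -0.048], [0, 0.095, 0.004]],
    [[-0.253, -0.013, -0.071], [0, 0.142, 0.007]],
    [[-0.348, -0.101, -0.03], [0.018, 0.158, 0.065]],
    [[-0.436, -0.19, 0.01], [0.033, 0.174, 0.124]],
  ],
)

```text
t: 24.0
tool_pos: [0.673, 0.0115, 0.4155]
orientation: [1.916, 2.361, -0.117]
force: [0.7, -0.3, -2.1]
opening: 0.0218
gripper_force: 60.0
```

Request:
jog_arm(
  rows=[
    [[-0.105, -0.069, 0.015], [0.007, 0.016, 0.06]],
    [[-0.204, -0.14, 0.03], [0.012, 0.032, 0.12]],
    [[-0.296, -0.21, 0.044], [0.016, 0.047, 0.18]],
    [[-0.382, -0.28, 0.057], [0.018, 0.063, 0.241]],
    [[-0.461, -0.349, 0.07], [0.019, 0.078, 0.301]],
  ],
)

```text
t: 24.5
tool_pos: [0.6237, -0.094, 0.4126]
orientation: [2.496, 1.906, 0.002]
force: [0.2, -1.0, -1.9]
opening: 0.0216
gripper_force: 60.0
```

```bash
python3 - <<'E'
from plan import *
from plant import imaging
t=imaging.read_camera("top");pickle.dump(t,open("t6.pkl","wb"));r=balls(t,(205,345,120,240))
for b in r:print(b,ray(t,*b[1],.098)[:2].round(4)-[.607,.26])
sc=imaging.read_camera("scene")
for b in balls(sc,(300,440,160,270)):print(b,ray(sc,*b[1],.098)[:2].round(4)-[.607,.26])
run([((.66,.04,.36),75,0),((.65,-.10,.35),35,0),((.61,-.36,.28),-3,0),((.583,-.417,.12),-3.7,0)],[1,7,8,5])
E
```

```text
(55, [261.6, 164.3], [53, 41, 8, 8]) [ 0.051 -0.022]
(179, [237.0, 189.7], [25, 58, 17, 24]) [-0.02   0.045]
(88, [328.7, 180.4], [19, 16, 21, 10]) [-0.185 -0.13 ]
(41, [390.0, 183.0], [87, 20, 7, 7]) [-0.041  0.029]
(50, [398.9, 183.5], [95, 20, 10, 7]) [-0.02   0.051]
now (array([0.66 , 0.037, 0.36 ]), np.float64(74.61850699565207), np.float64(0.0469425674939105))
[[0.017, 0.002, 0.003],[0.001, 0.001, -0.004]], e0.000 dq0.00 rail0.072 lo0.82
[[-0.078, -0.047, 0.01],[0.001, 0.0, 0.059]], e0.000 dq0.07 rail0.066 lo0.82
[[-0.167, -0.095, 0.017],[0.001, 0.0, 0.123]], e0.000 dq0.07 rail0.061 lo0.83
[[-0.249, -0.142, 0.024],[0.001, 0.0, 0.186]], e0.000 dq0.07 rail0.057 lo0.83
[[-0.324, -0.187, 0.031],[0.001, 0.0, 0.25]], e0.000 dq0.07 rail0.055 lo0.84

[[-0.08, -0.013, 0.007],[0.0, 0.0, 0.063]], e0.000 dq0.07 rail0.054 lo0.84
[[-0.153, -0.025, 0.014],[0.0, 0.0, 0.127]], e0.000 dq0.08 rail0.055 lo0.85
[[-0.219, -0.035, 0.021],[0.0, 0.0, 0.19]], e0.000 dq0.08 rail0.057 lo0.85
[[-0.344, -0.009, 0.065],[0.0, 0.0, 0.243]], e0.000 dq0.05 rail0.062 lo0.87
[[-0.464, 0.019, 0.109],[0.0, 0.0, 0.29
[... 160 characters left out ...]
0 dq0.04 rail0.121 lo0.88
[[-0.256, 0.238, 0.131],[0.0, 0.0, 0.158]], e0.000 dq0.04 rail0.147 lo0.89
[[-0.333, 0.32, 0.175],[0.0, 0.0, 0.211]], e0.000 dq0.05 rail0.175 lo0.91
[[-0.404, 0.403, 0.219],[0.0, 0.0, 0.264]], e0.000 dq0.05 rail0.203 lo0.92

[[-0.028, 0.105, 0.044],[0.0, 0.0, 0.053]], e0.000 dq0.05 rail0.223 lo0.94
[[-0.056, 0.159, 0.204],[0.0, 0.0, 0.054]], e0.000 dq0.06 rail0.219 lo0.95
[[-0.085, 0.214, 0.364],[0.0, 0.0, 0.056]], e0.000 dq0.06 rail0.220 lo0.96
[[-0.113, 0.268, 0.524],[0.0, 0.0, 0.057]], e0.000 dq0.06 rail0.226 lo0.98
[[-0.142, 0.323, 0.684],[0.0, 0.0, 0.059]], e0.000 dq0.06 rail0.236 lo0.97

[[-0.023, 0.057, 0.16],[0.0, 0.0, 0.002]], e0.000 dq0.06 rail0.248 lo0.94
```

```bash
python3 - <<'E'
from h import *
t=pickle.load(open("t6.pkl","rb"));hsv=cv2.cvtColor(t["frame"],cv2.COLOR_RGB2HSV)
u,v=proj(t,[.607,.26,.1])[0];u=int(u);v=int(v)
m=(hsv[...,0]>14)&(hsv[...,0]<36)&(hsv[...,1]>45)&(hsv[...,2]>35)
for y in range(v-30,v+28):print(y,''.join('#' if m[y,x] and hsv[y,x,2]>90 else '+' if m[y,x] else '.' for x in range(u-32,u+32)))
E
```

```text
152 ................................................................
153 ................................................................
154 ................................................................
155 ................................................................
156 ................................................................
157 ................................................................
158 ................................................................
159 ................................................................
160 .......................................####.....................
161 ......................................######....................
162 .....................................########...................
163 .....................................#########..................
164 ....................................##########..................
165 .....................................#########..................
166 .....................................########...................
167 .....................................########................
[... 2201 characters left out ...]
..........
200 ...................########.....................................
201 .....................#####......................................
202 ................................................................
203 ................................................................
204 ................................................................
205 ................................................................
206 ................................................................
207 ................................................................
208 ................................................................
209 ................................................................
```

The mask shows four separate balls, all in the pan. Now I'll take the scoop back to the mat.

Request:
jog_arm(
  rows=[
    [[0.017, 0.002, 0.003], [0, 0, -0.004]],
    [[-0.078, -0.047, 0.01], [0, 0, 0.059]],
    [[-0.167, -0.095, 0.017], [0, 0, 0.123]],
    [[-0.249, -0.142, 0.024], [0, 0, 0.186]],
    [[-0.324, -0.187, 0.031], [0, 0, 0.25]],
  ],
)

```text
t: 25.1
tool_pos: [0.5713, -0.1444, 0.4059]
orientation: [2.816, 1.389, 0.001]
force: [0.0, 0.6, -2.2]
opening: 0.0213
gripper_force: 60.0
```

Request:
jog_arm(
  rows=[
    [[-0.08, -0.013, 0.007], [0, 0, 0.063]],
    [[-0.153, -0.025, 0.014], [0, 0, 0.127]],
    [[-0.219, -0.035, 0.021], [0, 0, 0.19]],
    [[-0.344, -0.009, 0.065], [0, 0, 0.243]],
    [[-0.464, 0.019, 0.109], [0, 0, 0.296]],
  ],
)

```text
t: 25.6
tool_pos: [0.5184, -0.2204, 0.3845]
orientation: [3.059, 0.705, 0.002]
force: [1.1, -0.2, -1.4]
opening: 0.0214
gripper_force: 60.0
```

Request:
jog_arm(
  rows=[
    [[-0.09, 0.079, 0.044], [0, 0, 0.053]],
    [[-0.176, 0.158, 0.088], [0, 0, 0.106]],
    [[-0.256, 0.238, 0.131], [0, 0, 0.158]],
    [[-0.333, 0.32, 0.175], [0, 0, 0.211]],
    [[-0.404, 0.403, 0.219], [0, 0, 0.264]],
  ],
)

```text
t: 26.1
tool_pos: [0.4811, -0.3288, 0.3402]
orientation: [3.14, 0.059, 0.002]
force: [1.4, 0.3, -1.8]
opening: 0.0213
gripper_force: 60.0
```

Request:
jog_arm(
  rows=[
    [[-0.028, 0.105, 0.044], [0, 0, 0.053]],
    [[-0.056, 0.159, 0.204], [0, 0, 0.054]],
    [[-0.085, 0.214, 0.364], [0, 0, 0.056]],
    [[-0.113, 0.268, 0.524], [0, 0, 0.057]],
    [[-0.142, 0.323, 0.684], [0, 0, 0.059]],
  ],
)

```text
t: 26.6
tool_pos: [0.4555, -0.3942, 0.2025]
orientation: [3.139, -0.081, 0.002]
force: [-0.2, 0.1, -1.8]
opening: 0.0213
gripper_force: 60.0
```

```bash
python3 - <<'E'
from plan import *
from plant import imaging
run([((.583,-.417,.04),-3.7,0),((.583,-.417,.008),-3.7,0)],[5,5])
c=imaging.read_camera("wrist");s=robot.read_state();p=s["tool_pos"];R=Ro.from_rotvec(s["orientation"])
# edge check of scoop nose row / back (pitch in hand) versus earlier level picture w3
f=cv2.cvtColor(c["frame"],cv2.COLOR_RGB2GRAY).astype(int);f3=cv2.cvtColor(pickle.load(open("w3.pkl","rb"))["frame"],cv2.COLOR_RGB2GRAY).astype(int)
for col in(290,350):
    for g in(f3,f):d=np.abs(np.diff(g[:,col]));print(col,[(int(i),int(d[i])) for i in np.where(d[:200]>18)[0]])
E
```

```text
now (array([ 0.593, -0.401,  0.15 ]), np.float64(-2.961058076816336), np.float64(-0.060549634424313034))
[[-0.009, 0.015, 0.11],[0.001, -0.0, 0.002]], e0.000 dq0.04 rail0.235 lo0.94
[[-0.018, 0.029, 0.22],[0.001, -0.0, 0.003]], e0.000 dq0.04 rail0.239 lo0.92
[[-0.027, 0.043, 0.33],[0.001, -0.0, 0.005]], e0.000 dq0.04 rail0.242 lo0.90
[[-0.036, 0.057, 0.44],[0.001, -0.001, 0.007]], e0.000 dq0.04 rail0.245 lo0.88
[[-0.046, 0.072, 0.551],[0.001, -0.001, 0.008]], e0.000 dq0.04 rail0.248 lo0.86

[[0.0, 0.0, 0.032],[0.0, 0.0, 0.0]], e0.000 dq0.01 rail0.248 lo0.86
[[0.0, 0.0, 0.064],[0.0, 0.0, 0.0]], e0.000 dq0.01 rail0.248 lo0.85
[[0.0, 0.0, 0.096],[0.0, 0.0, 0.0]], e0.000 dq0.01 rail0.248 lo0.85
[[0.0, 0.0, 0.128],[0.0, 0.0, 0.0]], e0.000 dq0.01 rail0.248 lo0.84
[[0.0, 0.0, 0.16],[0.0, 0.0, 0.0]], e0.000 dq0.01 rail0.248 lo0.84

290 [(15, 20), (29, 44), (30, 19), (144, 27), (149, 28), (151, 20), (155, 20), (167, 48)]
290 [(14, 34), (18, 23), (28, 55), (29, 24), (143, 24), (154, 19), (156, 37), (169, 29)]
350 [(8, 21), (30, 98), (144, 34), (149, 27), (151, 20), (154, 26), (166, 22), (167, 50)]
350 [(28, 38), (143, 20), (149, 19), (156, 28), (169, 39), (179, 36)]
```

Request:
jog_arm(
  rows=[
    [[-0.009, 0.015, 0.11], [0, 0, 0.002]],
    [[-0.018, 0.029, 0.22], [0, 0, 0.003]],
    [[-0.027, 0.043, 0.33], [0, 0, 0.005]],
    [[-0.036, 0.057, 0.44], [0, 0, 0.007]],
    [[-0.046, 0.072, 0.55], [0, 0, 0.008]],
  ],
)

```text
t: 27.15
tool_pos: [0.4462, -0.408, 0.0939]
orientation: [3.139, -0.102, 0.002]
force: [0.3, 1.6, -1.3]
opening: 0.0212
gripper_force: 60.0
```

Request:
jog_arm(
  rows=[
    [[0, 0, 0.05], [0, 0, 0]],
    [[0, 0, 0.1], [0, 0, 0]],
    [[0, 0, 0.15], [0, 0, 0]],
    [[0, 0, 0.165], [0, 0, 0]],
    [[0, 0, 0.165], [0, 0, 0]],
  ],
)

```text
t: 27.65
tool_pos: [0.445, -0.4083, 0.0605]
orientation: [3.139, -0.105, 0.001]
force: [0.3, 0.3, -1.7]
opening: 0.0215
gripper_force: 60.0
```

Request:
jog_arm(
  rows=[
    [[0, 0, 0.006], [0, 0, 0]],
    [[0, 0, 0.012], [0, 0, 0]],
    [[0, 0, 0.016], [0, 0, 0]],
    [[0, 0, 0.016], [0, 0, 0]],
  ],
)

```text
t: 28.05
tool_pos: [0.4449, -0.4085, 0.0575]
orientation: [3.139, -0.106, 0.001]
force: [-0.6, -0.5, -2.4]
opening: 0.0216
gripper_force: 60.0
```

Request:
jog_arm(
  rows=[
    [[0, 0, 0.004], [0, 0, 0]],
    [[0, 0, 0.008], [0, 0, 0]],
    [[0, 0, 0.011], [0, 0, 0]],
    [[0, 0, 0.011], [0, 0, 0]],
  ],
)

```text
t: 28.45
tool_pos: [0.4448, -0.4084, 0.0551]
orientation: [3.139, -0.106, 0.001]
force: [0.6, 0.2, -2.0]
opening: 0.0216
gripper_force: 60.0
```

Request:
jog_arm(
  rows=[
    [[0, 0, 0.004], [0, 0, 0]],
    [[0, 0, 0.008], [0, 0, 0]],
    [[0, 0, 0.008], [0, 0, 0]],
  ],
)

```text
t: 28.75
tool_pos: [0.4449, -0.4089, 0.0544]
orientation: [3.138, -0.106, 0.001]
force: [-3.5, 0.7, 5.1]
opening: 0.0213
gripper_force: 60.0
```

Contact is at 5 N, so I'll release and retreat upward.

Request:
jog_arm(
  rows=[
    [[0, 0, 0], [0, 0, 0]],
    [[0, 0, 0], [0, 0, 0]],
    [[0, 0, 0], [0, 0, 0]],
    [[0, 0, 0], [0, 0, 0]],
    [[0, 0, 0], [0, 0, 0]],
  ],
  hand=-0.2,
)

```text
t: 29.25
tool_pos: [0.4449, -0.4084, 0.0535]
orientation: [3.139, -0.106, 0.001]
force: [0.2, 0.6, -0.1]
opening: 0.0546
gripper_force: 0.0
```

Request:
jog_arm(
  rows=[
    [[0, 0, -0.05], [0, 0, 0]],
    [[0, 0, -0.2], [0, 0, 0]],
    [[0, 0, -0.4], [0, 0, 0]],
    [[0, 0, -0.6], [0, 0, 0]],
    [[0, 0, -0.8], [0, 0, 0]],
  ],
)

```text
t: 29.75
tool_pos: [0.4447, -0.4082, 0.216]
orientation: [3.139, -0.106, 0.002]
force: [0.5, -1.1, -0.0]
opening: 0.0555
gripper_force: 0.0
```

Request:
jog_arm(
  rows=[
    [[-0.2, 0, -0.1], [0, 0, 0]],
    [[-0.4, 0, -0.1], [0, 0, 0]],
    [[-0.4, 0, -0.1], [0, 0, 0]],
    [[-0.4, 0, -0.1], [0, 0, 0]],
    [[-0.4, 0, -0.1], [0, 0, 0]],
  ],
)

```text
t: 30.25
tool_pos: [0.3656, -0.403, 0.2339]
orientation: [3.139, -0.106, 0.002]
force: [0.3, 0.2, 0.7]
opening: 0.0557
gripper_force: 0.0
```

```bash
python3 - <<'E'
from h import *
from plant import robot,imaging
s=robot.read_state();print(s["t"],s["tool_pos"],s["force"],s["opening"])
t=imaging.read_camera("top");w=imaging.read_camera("wrist")
hsv=cv2.cvtColor(t["frame"],cv2.COLOR_RGB2HSV)
# pan balls
m=cv2.inRange(hsv,(14,45,60),(36,255,255))[150:205,220:290];print("pan ball px",int((m>0).sum()))
# wooden handle ends, nose, in wrist view
wh=cv2.cvtColor(w["frame"],cv2.COLOR_RGB2HSV);g=cv2.cvtColor(w["frame"],cv2.COLOR_RGB2GRAY).astype(int)
o=np.array([.54,-.4185,.003]);Rz=Ro.from_euler('z',-.0675)
for n,q in dict(hB=(-.145,0,.079),hF=(-.045,0,.079),nL=(.0425,.05,.0025),nR=(.0425,-.05,.0025)).items():
    u,v=wp(w,o+Rz.apply(q));ui,vi=int(u),int(v);print(n,round(u),round(v),"col",g[max(vi-12,0):vi+12:2,ui].tolist(),"row",g[vi-(3 if n[0]=='h' else -4),max(ui-20,0):ui+20:2].tolist())
# change vs start in the top view away from the moved things
a=cv2.absdiff(cv2.cvtColor(t["frame"],cv2.COLOR_RGB2GRAY),cv2.cvtColor(pickle.load(open("c0.pkl","rb"))["top"]["frame"],cv2.COLOR_RGB2GRAY))
n,l,st,ce=cv2.connectedComponentsWithStats(((cv2.GaussianBlur(a,(5,5),0)>22)*255).astype(np.uint8))
print([st[i].tolist() for i in range(1,n) if st[i,4]>30])
E
```

```text
30.25 [ 0.36558176 -0.40304126  0.23390731] [0.27015479 0.16195506 0.67243632] 0.05572094204362918
pan ball px 285
hB 324 163 col [198, 200, 196, 198, 200, 174, 129, 147, 149, 149, 150, 150] row [150, 150, 150, 138, 185, 196, 191, 191, 196, 193, 198, 191, 193, 178, 105, 101, 106, 103, 100, 101]
hF 325 66 col [161, 158, 156, 163, 164, 175, 173, 188, 190, 187, 188, 189] row [163, 163, 180, 173, 171, 177, 170, 167, 173, 171, 172, 170, 170, 169, 167, 173, 159, 162, 159, 160]
nL 285 14 col [107, 99, 101, 104, 96, 95, 87, 164, 161, 162, 165, 168] row [73, 67, 73, 72, 76, 71, 65, 61, 58, 81, 161, 160, 157, 157, 156, 159, 156, 156, 156, 156]
nR 363 15 col [88, 87, 91, 88, 91, 90, 92, 90, 93, 96, 92, 129] row [153, 152, 155, 154, 151, 151, 154, 152, 151, 155, 93, 106, 104, 104, 103, 103, 93, 96, 116, 114]
[[291, 149, 57, 54, 2308], [223, 151, 31, 30, 222], [226, 156, 52, 57, 2007], [434, 184, 8, 7, 44], [417, 186, 7, 7, 42], [266, 188, 18, 20, 168], [471, 189, 35, 7, 200], [415, 193, 11, 16, 103], [433, 192, 10, 16, 101], [503, 198, 5, 9, 33], [305, 203, 42, 32, 572], [431, 208, 10, 8, 51], [416, 210, 9, 7, 45], [242, 213, 40, 32, 481], [472, 216, 21, 9, 158], [489, 218, 44, 75, 1384], [491, 231, 3, 21, 46], [434, 232, 206, 168, 8567], [535, 258, 14, 23, 193], [339, 262, 6, 9, 42], [278, 271, 7, 9, 48], [380, 274, 14, 16, 113], [587, 291, 12, 13, 92], [514, 294, 10, 10, 48], [556, 314, 33, 26, 446], [605, 320, 15, 5, 52], [613, 322, 27, 34, 337], [526, 345, 38, 36, 523], [310, 346, 32, 20, 248], [526, 350, 90, 50, 1556], [335, 359, 57, 41, 967], [282, 368, 22, 15, 150], [278, 377, 29, 23, 370], [552, 382, 24, 18, 50], [619, 383, 21, 17, 146], [346, 387, 20, 13, 214], [334, 394, 9, 6, 41], [567, 395, 19, 5, 82]]
```

```bash
python3 -c "
from plant import robot;print(robot.close_job())"
```

```text
the job is handed in; nothing more can be done
None
```

I handed the job in at about 30 s: the pan was about 2 mm off the empty ring's centre when last measured (before release), all four wax balls are in it, and the scoop lies on the cutting mat. The hand-in gave no verdict, and I saw no contact with the rail or bystanders.

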